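# Clear the bench plate and roll the arbors keyway-up

## Robot

A 6-joint arm with a two-finger parallel gripper is mounted at the origin on the work surface. World frame = base frame: x ahead of the robot, y to its left, z up, the work surface at z = 0. Lengths are in mm, angles in rad, forces in N, time in s.
With the tool pointing down it reaches from about 350 to 775 mm from the base axis. Payload 7.3 kg.
Tool frame: the origin (TCP) lies between the finger pads; the fingertips stand 25 mm ahead of it and the grasp point (between the pads) lies 6 mm ahead of it; z points along the fingers, y is the line along which they close (so a half turn about z gives the same grasp; the last joint's range is limited). The gripper opens to 92 mm and grips with 3 to 60 N. Pads are 19 mm wide; open, the fingers measure 130 mm over their backs; the gripper's body (75 mm by 190 mm) begins 47 mm behind the grasp point.
Start: joints at [-1.406, 0.342, 1.524, -0, 1.275, -0.146], TCP at [160.578, -499.857, 251.741] pointing down, gripper open.
Joint ranges: [-2.53, 2.53], [-0.77, 2.02], [0.04, 2.7], [-1, 4.14], [0.28, 2.66], [-3.11, 3.11]. Speed limits (rad/s): [2.57, 2.57, 3.14, 3.14, 3.14, 3.14].

## Interface

Orientations are given as [roll, pitch, yaw] about the fixed x, y, z axes, in that order (R = Rz(yaw) Ry(pitch) Rx(roll)).
In Python, from plant import bot gives the robot as it stands.
- The arm moves only by the tool play_rows, never from a script. Its argument "commands" is a list of rows, each an object of numbers: "x", "y", "z": the shift along the tool's x, y, z in m; "twist": the turn about the tool's z in degrees. In form: [{"x": .., "y": .., "z": .., "twist": ..}, ...]. A call has exactly 8 rows; each row is the pose to reach, as a shift and turn from the pose commanded when the call began, along the tool's axes at that moment; what a row does not reach only later rows make up. A row lasts 1/10 s, in which the tool goes at most 50 mm and 8.59 degrees, less where a joint would pass 70% of its speed; a pose out of reach is approached as far as the arm can. A call with a gripper value outside its range is refused whole. "jaw" is the closure, from 0 (fully open) to 1 (shut), set as the call begins (left out, the last holds). The fingers move at their own pace and stop on an object; the grip force is fixed at half the most. Time passes only in rows, so rows that repeat a pose let the fingers close, or fill a call up. It gives the time, the measured TCP pose, the force, the opening and the grip force at its end, in the units of the state.
- bot.get_obs(): the state, without advancing time (a new reading comes with each control period).
- bot.capture(name): name is "scene" or "top" or "wrist"; returns a dict with "pixels" (400x640x3 uint8, red, green, blue), "fx", "fy", "cx", "cy" (pixels), "eye" and "rotation" of the camera in the world. Camera axes: x right, y down, z forward; pixel columns grow to the right and rows downward; lengths in mm; the calibration is good to about 2 mm. The wrist camera is an equidistant fisheye: a pixel r from the principal point sees the ray r / f radians off the axis. A picture is of the moment at which its call begins. There is no depth.
- bot.close_job(): hands the job in; it is judged then, once.
The state is a dict: "time": time; "joint_positions": joint angles; "dq": joint speeds; "tau": joint torques, N m; "tool_pos": TCP position; "tcp_rot": TCP orientation; "contact_force": force on the tool from outside, world axes, zero at the start; "moment": the same for the moment, N m; "grip_width": finger opening in mm; "finger_force": force on a finger pad.
Only numpy, scipy, OpenCV 4.12 (cv2) and the standard library are available. Lean on these libraries where they do the work, as an engineer would, in place of code of your own. Each camera call takes 0.05 s, during which the arm holds its last target. There are 200 camera calls.

## Task

Take the scraper block and wipe every brass chip off the steel bench plate into the chip pan around it, moving the chips with the scraper and not with the fingers, then stand the scraper back on its cork pad. After that take each black arbor from the blue rack (there are two or three), lay it gently on the clean plate and roll it along the plate until its bright keyway faces straight up, then lay it gently in a free groove of the wooden staking block with the keyway still up. Leave the bushing and the punch in their tray alone.

Things in the scene. Friction and masses are not known exactly. Their poses are not given: they have to be found in the camera images.
- bench_plate: Fixed: grey steel plate, 200 (x) x 260 (y) mm, standing in the middle of a green chip pan, 280 (x) x 340 (y) mm outside, 3 mm walls, rim 22 mm high (a trough 37 mm wide runs round the plate). Origin: centre of the pan's underside, on the table top; z up. The plate's flat top is 45 mm above the origin, the pan's floor 3 mm.
- plate_top (a point): The centre of the plate's top face, 45 mm above the pan's origin; same axes.
- scraper: Loose, about 0.35 kg: steel blade bar 36 (x) x 100 (y) x 24 mm high, flat underneath, with a red upright grip 22 (x) x 70 (y) mm on top, from 24 to 68 mm height. Pinch the grip across its 22 mm, along x. Origin: centre of the underside, z up. It starts standing on the cork pad, its y along the pad's. It wipes pushed along its x, long side first.
- cork_pad: Fixed: cork pad 90 (x) x 140 (y) x 2 mm, the scraper's place, on the left or the right. Origin: centre of its underside, on the table top; the scraper standing on it has its origin 2 mm above the pad's.
- chip1: Loose: brass chip (curled offcut), 22 x 14 x 8 mm, 16 g, on the plate at the start; origin at the centre of its underside, z up. Five to nine of the nine chips are there; an absent one reads None.
- chip2: Loose: brass chip (curled offcut), 22 x 14 x 8 mm, 16 g, on the plate at the start; origin at the centre of its underside, z up. Five to nine of the nine chips are there; an absent one reads None.
- chip3: Loose: brass chip (curled offcut), 22 x 14 x 8 mm, 16 g, on the plate at the start; origin at the centre of its underside, z up. Five to nine of the nine chips are there; an absent one reads None.
- chip4: Loose: brass chip (curled offcut), 22 x 14 x 8 mm, 16 g, on the plate at the start; origin at the centre of its underside, z up. Five to nine of the nine chips are there; an absent one reads None.
- chip5: Loose: brass chip (curled offcut), 22 x 14 x 8 mm, 16 g, on the plate at the start; origin at the centre of its underside, z up. Five to nine of the nine chips are there; an absent one reads None.
- chip6: Loose: brass chip (curled offcut), 22 x 14 x 8 mm, 16 g, on the plate at the start; origin at the centre of its underside, z up. Five to nine of the nine chips are there; an absent one reads None.
- chip7: Loose: brass chip (curled offcut), 22 x 14 x 8 mm, 16 g, on the plate at the start; origin at the centre of its underside, z up. Five to nine of the nine chips are there; an absent one reads None.
- chip8: Loose: brass chip (curled offcut), 22 x 14 x 8 mm, 16 g, on the plate at the start; origin at the centre of its underside, z up. Five to nine of the nine chips are there; an absent one reads None.
- chip9: Loose: brass chip (curled offcut), 22 x 14 x 8 mm, 16 g, on the plate at the start; origin at the centre of its underside, z up. Five to nine of the nine chips are there; an absent one reads None.
- arbor_a: Loose: black steel round bar, 32 mm diameter, 120 mm long, about 0.75 kg, with a bright keyway strip 8 mm wide, 104 mm long, on its side. Origin: middle of its axis; x along the axis, z from the axis through the keyway. Starts in the rack, keyway sideways or down. Rolls with some resistance and stays where left on the plate; a full turn is 100 mm. Two or three are there; an absent one reads None.
- arbor_b: Loose: black steel round bar, 32 mm diameter, 120 mm long, about 0.75 kg, with a bright keyway strip 8 mm wide, 104 mm long, on its side. Origin: middle of its axis; x along the axis, z from the axis through the keyway. Starts in the rack, keyway sideways or down. Rolls with some resistance and stays where left on the plate; a full turn is 100 mm. Two or three are there; an absent one reads None.
- arbor_c: Loose: black steel round bar, 32 mm diameter, 120 mm long, about 0.75 kg, with a bright keyway strip 8 mm wide, 104 mm long, on its side. Origin: middle of its axis; x along the axis, z from the axis through the keyway. Starts in the rack, keyway sideways or down. Rolls with some resistance and stays where left on the plate; a full turn is 100 mm. Two or three are there; an absent one reads None.
- rack: Fixed: blue steel rack: slab 120 (x) x 200 (y) x 14 mm, a rail 46 mm high, 14 mm thick at x = +-46 mm, each with three 90 degree V notches 44 mm wide at y = -66, 0, 66 mm. An arbor in it lies along x, its axis 46.6 mm above the origin, open on both sides between the rails (78 mm apart). Origin: centre of the underside, on the table top. Rack and staking block may change sides.
- staking_block: Fixed: wooden block of the same form: slab 120 (x) x 200 (y) x 14 mm, rails 46 mm high, 22 mm thick at x = +-46 mm (70 mm apart), three 90 degree V grooves along x at y = -66, 0, 66 mm, 44 mm wide at the top; an arbor lies in one with its axis 46.6 mm above the origin. Origin: centre of the underside, on the table top. Empty at the start.
- parts_tray: Fixed bystander: dark wooden tray 110 (x) x 160 (y) x 18 mm with a bushing and a punch in it; origin at the centre of its underside. It stands on the other side than the cork pad.
- bushing: Loose bystander: brass bushing, 52 mm across, 45 mm high, standing in the parts tray; origin at its underside. Leave it.
- punch: Loose bystander: polished steel punch, 16 mm thick, 95 mm long, lying in the parts tray; origin under its middle. Leave it.
Things that resemble listed ones, but are neither listed nor needed, are in the scene too. Leave any turquoise look-alike of the arbor_a alone.

How it is judged:
By the outcome, as a careful person would: the job done as asked, in the order asked, and still so for the second after the job is handed in, with the robot touching nothing.
Of chip1, chip2, chip3, chip4, chip5, chip6, chip7, chip8, chip9 only 5 to 9 are there at a start; the rules pass over those that are not, and their reading is None.
Of arbor_a, arbor_b, arbor_c only 2 to 3 are there at a start; the rules pass over those that are not, and their reading is None.
At some moment in a run one of scraper, chip1, chip2, chip3, chip4, chip5, chip6, chip7, chip8, chip9 may be knocked a few centimetres aside while the robot is not near it.
Once in a run the grip may slacken for a moment while it holds something.
It also fails if it takes over 210 s, if anything falls off the work surface, if the arm or the gripper's body presses on something with over 40 N, if the wrist force passes 120 N, or if a joint passes its speed limit or range.

## Working session

There is one attempt and no reset: what is moved stays moved. The work goes in short steps, Python scripts to look and compute and a tool call to move; the robot and the scene stay as the last step left them, time stands still between calls to the robot, and variables do not carry over. Pictures are saved under pics/ and viewed, at most 14 in all, crops included, and the job is handed in when it is done.

Besides the shell and the picture viewer there is one more tool, called in YAML: its name, and indented under it one key for each argument. play_rows: Moves the arm, as the interface text tells. Its arguments: {"type":"object","properties":{"commands":{"type":"array"},"jaw":{"type":"number"}},"required":["commands"]}

```bash
ls; mkdir -p pics; cat > h.py <<'E'
import numpy as np, cv2
from plant import bot
def snap(n,f):
    c=bot.capture(n); cv2.imwrite(f'pics/{f}.png',c['pixels'][:,:,::-1]); np.save(f'pics/{f}.npy',c,allow_pickle=True); return c
def load(f): return np.load(f'pics/{f}.npy',allow_pickle=True).item()
def w(c,u,v,z):
    d=np.array(c['rotation'])@np.array([(u-c['cx'])/c['fx'],(v-c['cy'])/c['fy'],1]); e=np.array(c['eye'])
    return (e+d*(z-e[2])/d[2]).round(1)
def px(c,p):
    q=np.array(c['rotation']).T@(np.array(p)-np.array(c['eye'])); return q[0]/q[2]*c['fx']+c['cx'],q[1]/q[2]*c['fy']+c['cy']
E
python3 - <<'E'
from h import *
for n in('top','scene'):
    c=snap(n,n+'0'); print(c['eye'],c['rotation'],c['fx'],c['cx'],c['cy'])
print(bot.get_obs())
E
```

```text
pics
[ 408.13693055  -65.2376388  1093.46762072] [-3.01225085  0.0177755  -1.58650166] 385.0048746652433 316.4309653917401 195.38261690621673
[ 932.92645145 -526.54883983 1112.15856275] [-2.60744013  0.01159193  0.72550338] 397.5106922609339 319.7468896223751 205.9494676804202
{'time': 0.1, 'joint_positions': array([-1.40598622e+00,  3.42666509e-01,  1.52488822e+00, -6.09983835e-06,
        1.27537247e+00, -1.46000698e-01]), 'dq': array([ 0.0025498 , -0.00124174, -0.00271962,  0.0002189 , -0.00013709,
       -0.00135437]), 'tau': array([ 1.78805050e-03, -4.32003558e+01, -2.44694084e+01,  7.18938396e-02,
        5.26108558e-02, -5.86471697e-05]), 'tool_pos': array([ 160.5295032 , -499.53344125,  251.11905058]), 'tcp_rot': array([-3.14027146e+00, -1.88381990e-04,  3.10812464e-01]), 'contact_force': array([ 1.10526695, -0.14161356, -0.62748232]), 'moment': array([-0.02339717, -0.05064704, -0.01547463]), 'finger_force': 0.0, 'grip_width': 92.0328246555206}
```

```bash
python3 - <<'E'
s=open('h.py').read()
s=s.replace("import numpy as np, cv2","import numpy as np, cv2\nfrom scipy.spatial.transform import Rotation as Ro").replace("np.array(c['rotation'])","Ro.from_euler('xyz',c['rotation']).as_matrix()")
open('h.py','w').write(s)
import cv2
i=cv2.imread('pics/top0.png'); cv2.imwrite('pics/top0b.png',cv2.resize(i,(800,500),interpolation=cv2.INTER_CUBIC))
E
```

```text
(no output)
```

View pics/top0.png

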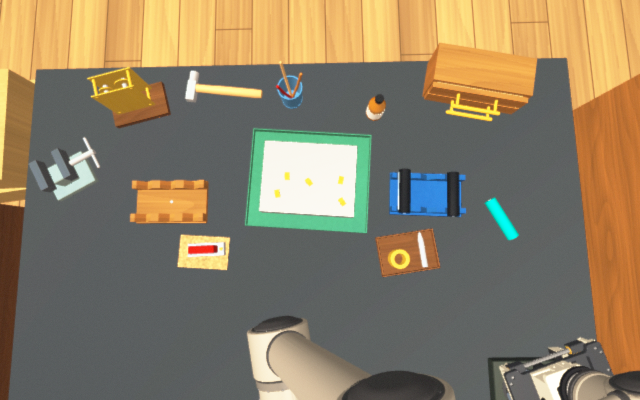

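View pics/scene0.png

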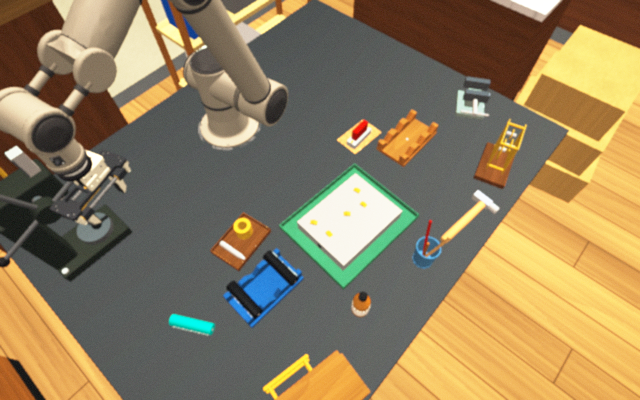

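```bash
cat > seg.py <<'E'
from h import *
c=load('top0'); im=c['pixels']; hsv=cv2.cvtColor(im,cv2.COLOR_RGB2HSV)
def reg(lo,hi,box,z,name,n=1,amin=3):
    m=cv2.inRange(hsv,lo,hi); k=np.zeros_like(m); u0,v0,u1,v1=box; k[v0:v1,u0:u1]=m[v0:v1,u0:u1]
    cs=sorted(cv2.findContours(k,cv2.RETR_EXTERNAL,cv2.CHAIN_APPROX_NONE)[0],key=cv2.contourArea)[::-1][:n]
    for q in cs:
        if cv2.contourArea(q)<amin: continue
        p=np.array([w(c,u,v,z)[:2] for u,v in q[:,0]],np.float32)
        r=cv2.minAreaRect(p); print(name,np.round(r[0],1),np.round(r[1],1),round(r[2],1))
reg((50,80,40),(90,255,255),(235,120,385,240),22,'pan')
reg((0,0,190),(180,40,255),(250,130,365,225),45,'plate')
reg((18,100,150),(35,255,255),(255,138,362,222),53,'chip',9)
reg((105,120,40),(130,255,255),(380,160,475,225),46,'rack')
reg((5,80,60),(20,255,255),(125,172,215,230),46,'stake')
reg((0,150,80),(4,255,255),(185,240,225,260),70,'grip')
reg((12,50,120),(30,170,255),(170,230,235,275),2,'cork')
reg((0,0,0),(180,255,45),(395,160,415,225),62,'arbL')
reg((0,0,0),(180,255,45),(443,160,465,225),62,'arbR')
def cr(u0,v0,u1,v1,s): return cv2.resize(im[v0:v1,u0:u1,::-1],None,fx=s,fy=s,interpolation=cv2.INTER_CUBIC)
a=cr(125,170,245,280,5);b=cr(380,160,480,280,5); b=cv2.resize(b,(200*1,550)) if 0 else b[:550]
o=np.hstack([cv2.resize(a,(400,366)),cv2.resize(b[:460],(398,366))]); cv2.imwrite('pics/crop1.png',o)
E
python3 seg.py
```

```text
pan [594.4 -26.7] [340.7 281.8] 85.5
plate [594.5 -26.8] [259.2 199.5] 85.4
chip [582.5 -27.8] [19.6 11.7] 44.0
chip [ 585.8 -115.3] [12.6 20.9] 74.9
chip [ 526. -117.] [20.3 12.1] 32.4
chip [600.3  31.1] [11.1 19.6] 89.5
chip [551.   58.8] [19.4 11. ] -0.0
rack [ 544.1 -326.2] [158.3 116.8] 86.9
stake [536.3 357.7] [213.4 122.1] 89.3
grip [403.6 254.7] [18.3 71.9] 1.1
cork [395.8 273.4] [145.3  95.1] 85.9
arbL [ 552.  -294.1] [  8.9 111.9] 85.1
arbR [ 541.7 -405.4] [  5.5 111.4] 86.6
```

View pics/crop1.png

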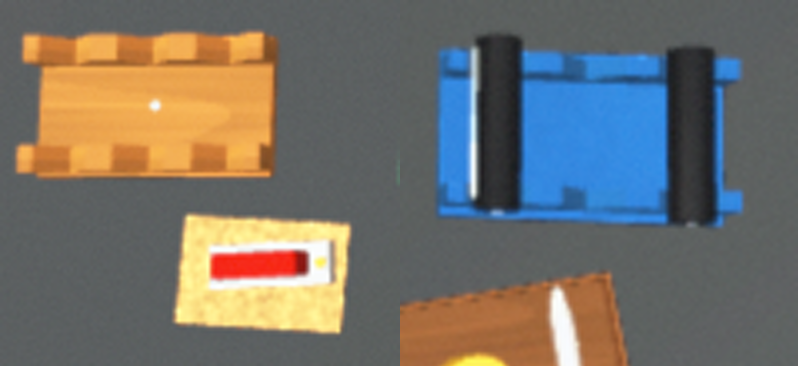

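Candidates: scraper – the red-gripped block on the cork at top (205,250), nothing else like it. Arbors – black bars at (405,190) and (453,193) in the blue rack; the turquoise bar at (501,219) is the look-alike, leave it. Punch (423,250) and bushing (399,259) are bystanders. Five chips: (286,176), (277,193), (308,182), (340,180), (342,202). The crop shows the left arbor's keyway on its +y side and the right one's hidden.

```bash
python3 - <<'E'
from h import *
c=load('top0')
for n,u,v,z in [('arbL',404.8,191,46.6),('arbR',453.1,193.8,46.6),('bladeR',225,249.5,26),('bladeRt',225,242.5,26),('bladeRb',225,256.5,26),('gripL',188.2,249.5,70),('gripR',214.5,249,70)]:
    print(n,w(c,u,v,z))
# stake corners: crop (x,y)/3.333+(125,170)
for x,y,z in [(25,35,46),(265,32,46),(18,147,46),(270,145,46),(275,177,0),(38,177,0),(275,40,14)]:
    print('st',w(c,125+x/3.333,170+y/3.333,z))
for a in [(445,50,46),(740,62,46),(440,187,46),(740,195,46)]:
    print('rk',w(c,380+(a[0]-400)/3.98,160+a[1]/3.98,a[2]))
E
```

```text
arbL [ 552.3 -290.7   46.6]
arbR [ 542.2 -421.5   46.6]
bladeR [401.3 206.1  26. ]
bladeRt [420.5 206.3  26. ]
bladeRb [382.3 205.8  26. ]
gripL [403.1 292.8  70. ]
gripR [403.4 222.8  70. ]
st [595.6 462.2  46. ]
st [594.4 260.9  46. ]
st [502.  463.7  46. ]
st [500.  254.7  46. ]
st [476.5 263.9   0. ]
st [480.  468.4   0. ]
st [593.  262.1  14. ]
rk [ 604.4 -256.1   46. ]
rk [ 592.1 -458.4   46. ]
rk [ 509.2 -248.8   46. ]
rk [ 500.2 -452.4   46. ]
```

play_rows:
  commands:
    - {"x": 0.045,"y": -0.028,"z": 0,"twist": -8}
    - {"x": 0.085,"y": -0.053,"z": 0,"twist": -16}
    - {"x": 0.125,"y": -0.078,"z": 0,"twist": -24}
    - {"x": 0.165,"y": -0.103,"z": 0,"twist": -32}
    - {"x": 0.205,"y": -0.128,"z": 0,"twist": -40}
    - {"x": 0.245,"y": -0.153,"z": 0,"twist": -48}
    - {"x": 0.285,"y": -0.178,"z": 0,"twist": -56}
    - {"x": 0.32,"y": -0.2,"z": 0,"twist": -64}
  jaw: 0

```text
time: 0.9
tool_pos: [405.0, -209.5, 251.6]
tcp_rot: [-3.141, -0.0, 1.434]
contact_force: [0.8, -0.6, -0.3]
grip_width: 91.6
finger_force: 0.0
```

```bash
cat >> h.py <<'E'
def go(x,y,z,yaw=None):
    o=bot.get_obs(); p=o['tool_pos']; a=o['tcp_rot'][2]; d=np.array([x,y])-p[:2]
    t=0 if yaw is None else -((yaw-np.degrees(a)+180)%360-180)
    print('t%.1f at'%o['time'],p.round(1),'yaw',np.degrees(a).round(2),'F',o['contact_force'].round(1),'g',round(o['grip_width'],1),'| x %.1f y %.1f z %.1f twist %.2f'%(d[0]*np.cos(a)+d[1]*np.sin(a),d[0]*np.sin(a)-d[1]*np.cos(a),p[2]-z,t), 'q6',o['joint_positions'][5].round(2))
E
python3 -c "
from h import *
go(402.5,257,200,90.5)"
```

```text
t0.9 at [ 405.  -209.5  251.6] yaw 82.17 F [ 0.8 -0.6 -0.3] g 91.6 | x 461.8 y -66.1 z 51.6 twist -8.33 q6 -0.51
```

play_rows:
  commands:
    - {"x": 0.045,"y": -0.006,"z": 0,"twist": -2}
    - {"x": 0.093,"y": -0.013,"z": 0,"twist": -4}
    - {"x": 0.141,"y": -0.02,"z": 0,"twist": -6}
    - {"x": 0.189,"y": -0.027,"z": 0,"twist": -8.3}
    - {"x": 0.237,"y": -0.034,"z": 0,"twist": -8.3}
    - {"x": 0.285,"y": -0.04,"z": 0,"twist": -8.3}
    - {"x": 0.33,"y": -0.047,"z": 0,"twist": -8.3}
    - {"x": 0.37,"y": -0.053,"z": 0,"twist": -8.3}

```text
time: 1.7
tool_pos: [403.7, 164.4, 251.6]
tcp_rot: [-3.141, 0.0, 1.574]
contact_force: [1.7, 0.3, 0.8]
grip_width: 91.8
finger_force: 0.0
```

```bash
python3 -c "
from h import *
c=snap('wrist','w1');print(c['eye'],c['rotation'],c['fx'],c['cx'],c['cy'])
go(402.5,257,120,90.5)"
```

```text
[402.96699329 238.49818796 385.84544866] [2.86197281e+00 3.29919653e-05 2.84202008e-03] 309.70691628693146 319.6988698173857 201.20362189286936
t1.8 at [403.4 168.9 251.6] yaw 90.28 F [-1.8  2.2  0. ] g 91.9 | x 88.1 y -0.5 z 131.6 twist -0.22 q6 0.21
```

View pics/w1.png

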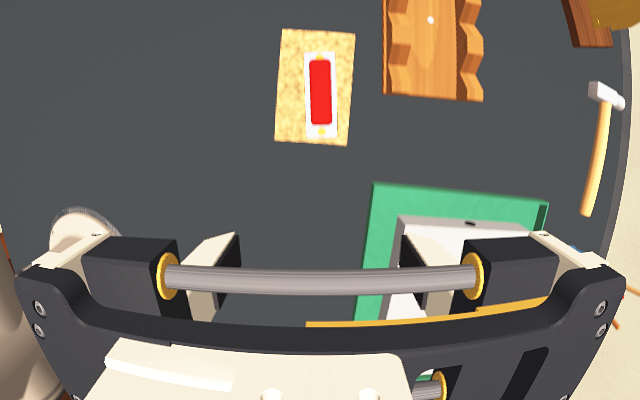

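```bash
cat >> h.py <<'E'
def fw(c,u,v,z):
    a=np.array([u-c['cx'],v-c['cy']]); r=np.hypot(*a); th=r/c['fx']
    d=Ro.from_euler('xyz',c['rotation']).apply([*(a/r*np.sin(th)),np.cos(th)]); e=np.array(c['eye'])
    return (e+d*(z-e[2])/d[2]).round(1)
E
python3 -c "
from h import *
c=load('w1')
for u,v,z in [(309,60,70),(330,60,70),(332,124,70),(310.5,125,70),(305,52,26),(335,52,26),(308,138,26),(338,137,26)]: print(fw(c,u,v,z))
im=c['pixels'];hsv=cv2.cvtColor(im,cv2.COLOR_RGB2HSV);m=cv2.inRange(hsv,(0,180,100),(8,255,255));m[:,:295]=0;m[:,345:]=0;m[150:]=0
q=max(cv2.findContours(m,0,1)[0],key=cv2.contourArea);p=np.array([fw(c,u,v,70)[:2] for u,v in q[:,0]],np.float32);print(cv2.minAreaRect(p))
"
```

```text
[392.1 294.8  70. ]
[413.1 294.8  70. ]
[415.4 229.   70. ]
[393.7 227.9  70. ]
[386.  312.3  26. ]
[420.2 312.4  26. ]
[389.5 211.3  26. ]
[424.2 212.6  26. ]
((403.3940124511719, 262.339599609375), (20.360219955444336, 65.16577911376953), 1.863956093788147)
```

play_rows:
  commands:
    - {"x": 0.03,"y": 0.001,"z": 0.03,"twist": -1.7}
    - {"x": 0.06,"y": 0.001,"z": 0.06,"twist": -1.7}
    - {"x": 0.093,"y": 0.001,"z": 0.09,"twist": -1.7}
    - {"x": 0.093,"y": 0.001,"z": 0.13,"twist": -1.7}
    - {"x": 0.093,"y": 0.001,"z": 0.165,"twist": -1.7}
    - {"x": 0.093,"y": 0.001,"z": 0.185,"twist": -1.7}
    - {"x": 0.093,"y": 0.001,"z": 0.196,"twist": -1.7}
    - {"x": 0.093,"y": 0.001,"z": 0.196,"twist": -1.7}
  jaw: 0.4

```text
time: 2.55
tool_pos: [404.5, 254.8, 54.5]
tcp_rot: [-3.139, 0.001, 1.602]
contact_force: [-0.1, -0.1, 0.3]
grip_width: 54.9
finger_force: 0.0
```

play_rows:
  commands:
    - {"x": 0,"y": 0,"z": 0}
    - {"x": 0,"y": 0,"z": 0}
    - {"x": 0,"y": 0,"z": 0}
    - {"x": 0,"y": 0,"z": 0}
    - {"x": 0,"y": 0,"z": 0}
    - {"x": 0,"y": 0,"z": 0}
    - {"x": 0,"y": 0,"z": 0}
    - {"x": 0,"y": 0,"z": 0}
  jaw: 1

```text
invalid input at $.commands[0]: expected keys x, y, z, twist
```

```bash
python3 -c "
from h import *
c=snap('top','top1')
go(402.5,257,120,90.5)"
```

```text
t2.6 at [405.2 255.1  55.6] yaw 91.8 F [-0.   0.3 -0. ] g 55.4 | x 2.0 y -2.7 z -64.4 twist 1.30 q6 0.37
```

play_rows:
  commands:
    - {"x": 0.007,"y": 0,"z": 0,"twist": 0}
    - {"x": 0.007,"y": 0,"z": 0,"twist": 0}
    - {"x": 0.007,"y": 0,"z": 0,"twist": 0}
    - {"x": 0.007,"y": 0,"z": 0,"twist": 0}
    - {"x": 0.007,"y": 0,"z": 0,"twist": 0}
    - {"x": 0.007,"y": 0,"z": 0,"twist": 0}
    - {"x": 0.007,"y": 0,"z": 0,"twist": 0}
    - {"x": 0.007,"y": 0,"z": 0,"twist": 0}
  jaw: 1

```text
time: 3.4
tool_pos: [404.9, 262.2, 56.0]
tcp_rot: [3.141, 0.0, 1.602]
contact_force: [-2.0, -0.2, 5.8]
grip_width: 22.2
finger_force: 30.0
```

play_rows:
  commands:
    - {"x": 0,"y": 0,"z": 0,"twist": 0}
    - {"x": 0,"y": 0,"z": -0.005,"twist": 0}
    - {"x": 0,"y": 0,"z": -0.02,"twist": 0}
    - {"x": 0,"y": 0,"z": -0.05,"twist": 0}
    - {"x": 0,"y": 0,"z": -0.08,"twist": 0}
    - {"x": 0,"y": 0,"z": -0.1,"twist": 0}
    - {"x": 0,"y": 0,"z": -0.1,"twist": 0}
    - {"x": 0,"y": 0,"z": -0.1,"twist": 0}
  jaw: 1

```text
time: 4.2
tool_pos: [404.6, 262.0, 155.1]
tcp_rot: [-3.141, 0.0, 1.602]
contact_force: [0.6, 0.2, -3.0]
grip_width: 21.9
finger_force: 30.0
```

```bash
cat > chips.py <<'E'
from h import *
import sys
c=snap('top',sys.argv[1]); im=c['pixels']; hsv=cv2.cvtColor(im,cv2.COLOR_RGB2HSV)
m=cv2.inRange(hsv,(18,100,130),(35,255,255)); k=np.zeros_like(m); k[128:236,245:374]=m[128:236,245:374]
for q in cv2.findContours(k,0,1)[0]:
    a=q[:,0].mean(0); print('chip px',a.round(),cv2.contourArea(q))
    r=np.radians(-4.5); 
    for z in (53,11):
        p=w(c,*a,z)[:2]; d=p-np.array([594.4,-26.7]); print('  z',z,p,'plate',[round(d[0]*np.cos(r)+d[1]*np.sin(r)),round(-d[0]*np.sin(r)+d[1]*np.cos(r))])
go(0,0,0)
E
python3 chips.py top2
```

```text
chip px [342. 201.] 26.5
  z 53 [ 526.3 -117. ] plate [-61, -95]
  z 11 [ 531.1 -119.1] plate [-56, -97]
chip px [277. 193.] 23.5
  z 53 [551.7  59.2] plate [-49, 82]
  z 11 [557.5  64.2] plate [-44, 88]
chip px [308. 182.] 28.0
  z 53 [582.5 -27.6] plate [-12, -2]
  z 11 [589.5 -26.1] plate [-5, 0]
chip px [340. 180.] 26.5
  z 53 [ 585.8 -115.1] plate [-2, -89]
  z 11 [ 593.  -117.1] plate [6, -90]
chip px [287. 176.] 27.5
  z 53 [599.8  31.4] plate [1, 58]
  z 11 [607.6  35.3] plate [8, 63]
t4.2 at [404.2 261.8 154.4] yaw 91.8 F [-0.9 -0.  -3.2] g 21.9 | x -248.9 y -412.2 z 154.4 twist 0.00 q6 0.38
```

play_rows:
  commands:
    - {"x": -0.025,"y": 0.025,"z": 0,"twist": 1}
    - {"x": -0.055,"y": 0.055,"z": 0,"twist": 2}
    - {"x": -0.09,"y": 0.09,"z": 0,"twist": 4}
    - {"x": -0.125,"y": 0.125,"z": 0,"twist": 6.3}
    - {"x": -0.16,"y": 0.16,"z": 0,"twist": 6.3}
    - {"x": -0.193,"y": 0.193,"z": 0,"twist": 6.3}
    - {"x": -0.217,"y": 0.217,"z": 0,"twist": 6.3}
    - {"x": -0.229,"y": 0.228,"z": 0,"twist": 6.3}

```text
time: 5.05
tool_pos: [641.2, 37.6, 152.7]
tcp_rot: [-3.139, 0.001, 1.49]
contact_force: [-0.1, 0.5, -2.5]
grip_width: 22.1
finger_force: 30.0
```

play_rows:
  commands:
    - {"x": 0,"y": 0,"z": 0,"twist": 0}
    - {"x": 0,"y": 0,"z": 0,"twist": 0}
    - {"x": 0,"y": 0,"z": 0.015,"twist": 0}
    - {"x": 0,"y": 0,"z": 0.03,"twist": 0}
    - {"x": 0,"y": 0,"z": 0.04,"twist": 0}
    - {"x": 0,"y": 0,"z": 0.045,"twist": 0}
    - {"x": 0,"y": 0,"z": 0.045,"twist": 0}
    - {"x": 0,"y": 0,"z": 0.045,"twist": 0}

```text
time: 5.85
tool_pos: [640.2, 40.8, 111.2]
tcp_rot: [3.141, 0.0, 1.493]
contact_force: [0.2, -0.3, -2.2]
grip_width: 21.8
finger_force: 30.0
```

```bash
python3 -c "
from h import *
c=snap('scene','s1')
go(639.8,40,100,85.5)"
```

```text
t5.9 at [640.4  40.6 111.4] yaw 85.52 F [-0.5 -0.3 -2.3] g 22.0 | x -0.7 y -0.5 z 11.4 twist 0.02 q6 0.02
```

View pics/s1.png

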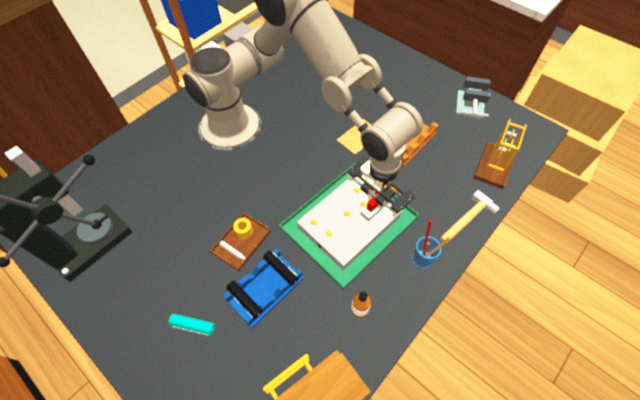

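play_rows:
  commands:
    - {"x": 0,"y": 0,"z": 0.008,"twist": 0}
    - {"x": 0,"y": 0,"z": 0.0112,"twist": 0}
    - {"x": 0,"y": 0,"z": 0.0112,"twist": 0}
    - {"x": 0,"y": -0.01,"z": 0.0112,"twist": 0}
    - {"x": 0,"y": -0.02,"z": 0.0112,"twist": 0}
    - {"x": 0,"y": -0.03,"z": 0.0112,"twist": 0}
    - {"x": 0,"y": -0.04,"z": 0.0112,"twist": 0}
    - {"x": 0,"y": -0.05,"z": 0.0112,"twist": 0}

```text
time: 6.7
tool_pos: [589.8, 44.4, 99.4]
tcp_rot: [-3.142, 0.0, 1.492]
contact_force: [-0.7, -0.0, -2.7]
grip_width: 21.5
finger_force: 30.0
```

play_rows:
  commands:
    - {"x": 0,"y": -0.01,"z": 0,"twist": 0}
    - {"x": 0,"y": -0.02,"z": 0,"twist": 0}
    - {"x": 0,"y": -0.03,"z": 0,"twist": 0}
    - {"x": 0,"y": -0.04,"z": 0,"twist": 0}
    - {"x": 0,"y": -0.05,"z": 0,"twist": 0}
    - {"x": 0,"y": -0.06,"z": 0,"twist": 0}
    - {"x": 0,"y": -0.067,"z": 0,"twist": 0}
    - {"x": 0,"y": -0.074,"z": 0,"twist": 0}

```text
time: 7.5
tool_pos: [515.9, 50.2, 99.6]
tcp_rot: [3.141, 0.0, 1.492]
contact_force: [0.1, 0.1, -3.0]
grip_width: 21.9
finger_force: 30.0
```

play_rows:
  commands:
    - {"x": 0,"y": -0.005,"z": 0,"twist": 0}
    - {"x": 0,"y": -0.01,"z": 0,"twist": 0}
    - {"x": 0,"y": -0.012,"z": 0,"twist": 0}
    - {"x": 0,"y": -0.012,"z": 0,"twist": 0}
    - {"x": 0,"y": -0.005,"z": 0,"twist": 0}
    - {"x": 0,"y": 0.005,"z": -0.02,"twist": 0}
    - {"x": 0,"y": 0.005,"z": -0.05,"twist": 0}
    - {"x": 0,"y": 0.005,"z": -0.05,"twist": 0}

```text
time: 8.3
tool_pos: [524.6, 49.6, 152.9]
tcp_rot: [3.134, -0.0, 1.492]
contact_force: [1.5, 0.5, -2.2]
grip_width: 21.8
finger_force: 30.0
```

```bash
python3 chips.py top3
```

```text
chip px [286. 222.] 0.0
  z 53 [474.   33.8] plate [-125, 51]
  z 11 [476.6  37.8] plate [-122, 55]
chip px [295. 201.] 3.0
  z 53 [529.4  10.6] plate [-68, 32]
  z 11 [534.3  13.7] plate [-63, 36]
chip px [342. 201.] 26.5
  z 53 [ 526.3 -117. ] plate [-61, -95]
  z 11 [ 531.1 -119.1] plate [-56, -97]
chip px [308. 182.] 27.0
  z 53 [582.5 -27.7] plate [-12, -2]
  z 11 [589.5 -26.2] plate [-5, 0]
chip px [340. 180.] 26.5
  z 53 [ 585.8 -115.1] plate [-2, -89]
  z 11 [ 593.  -117.1] plate [6, -90]
t8.3 at [523.2  49.7 150.9] yaw 85.5 F [-0.2  0.1 -3.9] g 21.7 | x -90.5 y -517.7 z 150.9 twist 0.00 q6 0.03
```

play_rows:
  commands:
    - {"x": -0.03,"y": 0.02,"z": 0,"twist": 0}
    - {"x": -0.07,"y": 0.05,"z": 0,"twist": 0}
    - {"x": -0.11,"y": 0.08,"z": 0,"twist": 0}
    - {"x": -0.145,"y": 0.1,"z": 0,"twist": 0}
    - {"x": -0.16,"y": 0.11,"z": 0.0,"twist": 0}
    - {"x": -0.16,"y": 0.11,"z": 0.02,"twist": 0}
    - {"x": -0.16,"y": 0.11,"z": 0.04,"twist": 0}
    - {"x": -0.16,"y": 0.11,"z": 0.05,"twist": 0}

```text
time: 9.15
tool_pos: [617.0, -118.4, 97.4]
tcp_rot: [-3.137, -0.001, 1.492]
contact_force: [-18.8, 2.7, 42.0]
grip_width: 22.0
finger_force: 30.0
```

play_rows:
  commands:
    - {"x": 0,"y": 0,"z": 0,"twist": 0}
    - {"x": 0,"y": -0.01,"z": 0,"twist": 0}
    - {"x": 0,"y": -0.02,"z": 0,"twist": 0}
    - {"x": 0,"y": -0.03,"z": 0,"twist": 0}
    - {"x": 0,"y": -0.04,"z": 0,"twist": 0}
    - {"x": 0,"y": -0.05,"z": 0,"twist": 0}
    - {"x": 0,"y": -0.06,"z": 0,"twist": 0}
    - {"x": 0,"y": -0.07,"z": 0,"twist": 0}

```text
time: 9.95
tool_pos: [548.1, -112.6, 99.1]
tcp_rot: [-3.141, -0.0, 1.493]
contact_force: [0.1, 0.1, -2.5]
grip_width: 21.7
finger_force: 30.0
```

play_rows:
  commands:
    - {"x": 0,"y": -0.01,"z": 0,"twist": 0}
    - {"x": 0,"y": -0.02,"z": 0,"twist": 0}
    - {"x": 0,"y": -0.03,"z": 0,"twist": 0}
    - {"x": 0,"y": -0.04,"z": 0,"twist": 0}
    - {"x": 0,"y": -0.047,"z": 0,"twist": 0}
    - {"x": 0,"y": -0.053,"z": 0,"twist": 0}
    - {"x": 0,"y": -0.058,"z": 0,"twist": 0}
    - {"x": 0,"y": -0.058,"z": 0,"twist": 0}

```text
time: 10.75
tool_pos: [490.4, -108.2, 99.6]
tcp_rot: [-3.141, 0.0, 1.492]
contact_force: [-0.5, -0.4, -3.1]
grip_width: 22.2
finger_force: 30.0
```

play_rows:
  commands:
    - {"x": 0,"y": 0.01,"z": 0,"twist": 0}
    - {"x": 0,"y": 0.02,"z": -0.02,"twist": 0}
    - {"x": 0.02,"y": 0.04,"z": -0.04,"twist": 0}
    - {"x": 0.055,"y": 0.08,"z": -0.04,"twist": 0}
    - {"x": 0.08,"y": 0.105,"z": -0.04,"twist": 0}
    - {"x": 0.09,"y": 0.115,"z": -0.04,"twist": 0}
    - {"x": 0.09,"y": 0.115,"z": -0.02,"twist": 0}
    - {"x": 0.09,"y": 0.115,"z": 0,"twist": 0}

```text
time: 11.55
tool_pos: [614.5, -26.8, 99.2]
tcp_rot: [3.139, 0.0, 1.494]
contact_force: [1.1, 0.7, -2.6]
grip_width: 21.9
finger_force: 30.0
```

```bash
python3 chips.py top4
```

```text
chip px [340. 224.] 50.0
  z 53 [ 463.8 -109.8] plate [-124, -93]
  z 11 [ 466.  -111.6] plate [-121, -95]
t11.6 at [614.  -27.   96.5] yaw 85.55 F [ 1.9 -0.3 -6. ] g 22.1 | x -20.8 y -614.2 z 96.5 twist 0.00 q6 -0.09
```

play_rows:
  commands:
    - {"x": 0,"y": 0,"z": 0,"twist": 0}
    - {"x": 0,"y": -0.01,"z": 0,"twist": 0}
    - {"x": 0,"y": -0.02,"z": 0,"twist": 0}
    - {"x": 0,"y": -0.03,"z": 0,"twist": 0}
    - {"x": 0,"y": -0.04,"z": 0,"twist": 0}
    - {"x": 0,"y": -0.05,"z": 0,"twist": 0}
    - {"x": 0,"y": -0.06,"z": 0,"twist": 0}
    - {"x": 0,"y": -0.07,"z": 0,"twist": 0}

```text
time: 12.4
tool_pos: [542.4, -22.1, 99.8]
tcp_rot: [3.141, 0.0, 1.492]
contact_force: [0.0, -0.4, -3.6]
grip_width: 21.8
finger_force: 30.0
```

play_rows:
  commands:
    - {"x": 0,"y": -0.01,"z": 0,"twist": 0}
    - {"x": 0,"y": -0.02,"z": 0,"twist": 0}
    - {"x": 0,"y": -0.03,"z": 0,"twist": 0}
    - {"x": 0,"y": -0.037,"z": 0,"twist": 0}
    - {"x": 0,"y": -0.042,"z": 0,"twist": 0}
    - {"x": 0,"y": -0.047,"z": 0,"twist": 0}
    - {"x": 0,"y": -0.047,"z": 0,"twist": 0}
    - {"x": 0,"y": -0.047,"z": 0,"twist": 0}

```text
time: 13.2
tool_pos: [496.3, -18.5, 99.6]
tcp_rot: [3.141, 0.0, 1.492]
contact_force: [0.4, -1.2, -2.0]
grip_width: 21.5
finger_force: 30.0
```

play_rows:
  commands:
    - {"x": 0,"y": 0.005,"z": 0,"twist": 0}
    - {"x": 0,"y": 0.01,"z": -0.01,"twist": 0}
    - {"x": 0,"y": 0.01,"z": -0.03,"twist": 0}
    - {"x": 0,"y": 0.0,"z": -0.05,"twist": 0}
    - {"x": 0,"y": -0.01,"z": -0.06,"twist": 0}
    - {"x": 0.02,"y": -0.02,"z": -0.06,"twist": 0}
    - {"x": 0.05,"y": -0.035,"z": -0.06,"twist": 0}
    - {"x": 0.09,"y": -0.05,"z": -0.06,"twist": 0}

```text
time: 14.0
tool_pos: [452.8, 75.3, 159.4]
tcp_rot: [3.141, 0.0, 1.49]
contact_force: [0.5, 0.2, -3.1]
grip_width: 21.8
finger_force: 30.0
```

play_rows:
  commands:
    - {"x": 0.04,"y": -0.01,"z": 0,"twist": -2}
    - {"x": 0.08,"y": -0.02,"z": 0,"twist": -4}
    - {"x": 0.11,"y": -0.03,"z": 0,"twist": -6.3}
    - {"x": 0.13,"y": -0.035,"z": 0,"twist": -6.3}
    - {"x": 0.14,"y": -0.035,"z": 0,"twist": -6.3}
    - {"x": 0.14,"y": -0.035,"z": 0,"twist": -6.3}
    - {"x": 0.14,"y": -0.035,"z": 0,"twist": -6.3}
    - {"x": 0.14,"y": -0.035,"z": 0,"twist": -6.3}

```text
time: 14.8
tool_pos: [429.6, 216.5, 159.4]
tcp_rot: [-3.141, 0.0, 1.601]
contact_force: [0.2, -0.6, -3.4]
grip_width: 22.4
finger_force: 30.0
```

```bash
python3 chips.py top5; python3 -c "
from h import *
im=load('top5')['pixels'][120:280,170:390,::-1]; cv2.imwrite('pics/crop5.png',cv2.resize(im,None,fx=3.5,fy=3.5,interpolation=2))
go(404.5,262,120,91.8)"
```

```text
chip px [340. 224.] 50.0
  z 53 [ 463.8 -109.8] plate [-124, -93]
  z 11 [ 466.  -111.6] plate [-121, -95]
chip px [309. 223.] 30.5
  z 53 [469.8 -26.7] plate [-124, -10]
  z 11 [472.3 -25.2] plate [-122, -8]
chip px [284. 222.] 31.5
  z 53 [473.6  39.2] plate [-126, 56]
  z 11 [476.3  43.4] plate [-123, 61]
chip px [276. 221.] 30.5
  z 53 [474.9  62.9] plate [-126, 80]
  z 11 [477.6  68. ] plate [-124, 85]
t14.8 at [429.5 216.5 159.4] yaw 91.72 F [-0.7  0.4 -3.2] g 21.6 | x -203.5 y -435.9 z 159.4 twist 0.00 q6 0.28
t14.8 at [429.5 216.5 159.4] yaw 91.72 F [-0.7  0.4 -3.2] g 21.6 | x 46.2 y -23.7 z 39.4 twist -0.08 q6 0.28
```

View pics/crop5.png

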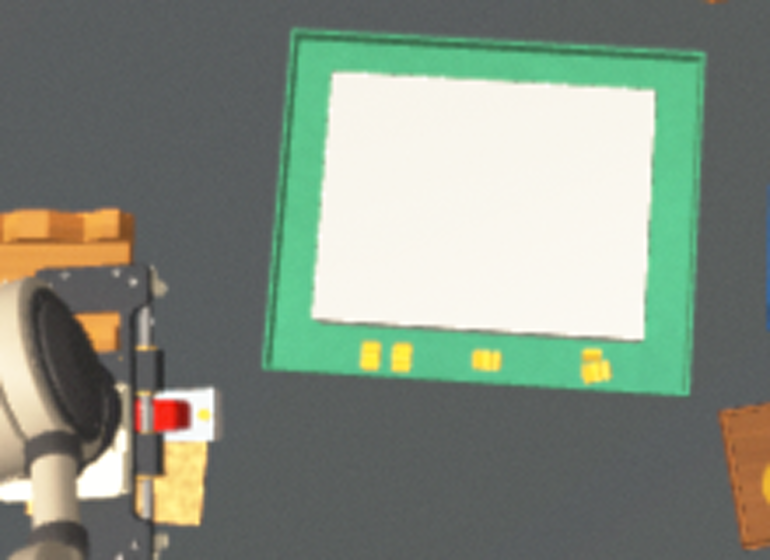

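play_rows:
  commands:
    - {"x": 0.02,"y": -0.012,"z": 0.0,"twist": 2}
    - {"x": 0.045,"y": -0.026,"z": 0.01,"twist": 4}
    - {"x": 0.053,"y": -0.031,"z": 0.03,"twist": 5.7}
    - {"x": 0.053,"y": -0.031,"z": 0.055,"twist": 5.7}
    - {"x": 0.053,"y": -0.031,"z": 0.075,"twist": 5.7}
    - {"x": 0.053,"y": -0.031,"z": 0.09,"twist": 5.7}
    - {"x": 0.053,"y": -0.031,"z": 0.095,"twist": 5.7}
    - {"x": 0.053,"y": -0.031,"z": 0.095,"twist": 5.7}

```text
time: 15.65
tool_pos: [396.7, 268.9, 64.1]
tcp_rot: [-3.14, 0.001, 1.502]
contact_force: [1.0, 0.3, -3.1]
grip_width: 21.6
finger_force: 30.0
```

play_rows:
  commands:
    - {"x": 0,"y": 0,"z": 0.001,"twist": 0}
    - {"x": 0,"y": 0,"z": 0.002,"twist": 0}
    - {"x": 0,"y": 0,"z": 0.003,"twist": 0}
    - {"x": 0,"y": 0,"z": 0.004,"twist": 0}
    - {"x": 0,"y": 0,"z": 0.005,"twist": 0}
    - {"x": 0,"y": 0,"z": 0.006,"twist": 0}
    - {"x": 0,"y": 0,"z": 0.006,"twist": 0}
    - {"x": 0,"y": 0,"z": 0.006,"twist": 0}

```text
time: 16.45
tool_pos: [396.6, 269.6, 58.4]
tcp_rot: [-3.142, 0.0, 1.503]
contact_force: [0.9, 0.5, -3.5]
grip_width: 21.7
finger_force: 30.0
```

Not yet in contact (weight still carried); lower about 3 mm more, then release.

play_rows:
  commands:
    - {"x": 0,"y": 0,"z": 0.0005,"twist": 0}
    - {"x": 0,"y": 0,"z": 0.001,"twist": 0}
    - {"x": 0,"y": 0,"z": 0.0015,"twist": 0}
    - {"x": 0,"y": 0,"z": 0.002,"twist": 0}
    - {"x": 0,"y": 0,"z": 0.0025,"twist": 0}
    - {"x": 0,"y": 0,"z": 0.0025,"twist": 0}
    - {"x": 0,"y": 0,"z": 0.0025,"twist": 0}
    - {"x": 0,"y": 0,"z": 0.0025,"twist": 0}

```text
time: 17.25
tool_pos: [396.6, 269.5, 56.0]
tcp_rot: [3.142, 0.0, 1.503]
contact_force: [-0.1, -0.2, -2.5]
grip_width: 21.9
finger_force: 30.0
```

play_rows:
  commands:
    - {"x": 0,"y": 0,"z": 0.0005,"twist": 0}
    - {"x": 0,"y": 0,"z": 0.001,"twist": 0}
    - {"x": 0,"y": 0,"z": 0.0015,"twist": 0}
    - {"x": 0,"y": 0,"z": 0.0015,"twist": 0}
    - {"x": 0,"y": 0,"z": 0.0015,"twist": 0}
    - {"x": 0,"y": 0,"z": 0.0015,"twist": 0}
    - {"x": 0,"y": 0,"z": 0.0015,"twist": 0}
    - {"x": 0,"y": 0,"z": 0.0015,"twist": 0}

```text
time: 18.05
tool_pos: [396.6, 269.5, 54.5]
tcp_rot: [3.142, 0.0, 1.503]
contact_force: [-0.4, 0.8, -3.6]
grip_width: 21.9
finger_force: 30.0
```

play_rows:
  commands:
    - {"x": 0,"y": 0,"z": 0.0005,"twist": 0}
    - {"x": 0,"y": 0,"z": 0.001,"twist": 0}
    - {"x": 0,"y": 0,"z": 0.0015,"twist": 0}
    - {"x": 0,"y": 0,"z": 0.0015,"twist": 0}
    - {"x": 0,"y": 0,"z": 0.0015,"twist": 0}
    - {"x": 0,"y": 0,"z": 0.0015,"twist": 0}
    - {"x": 0,"y": 0,"z": 0.0015,"twist": 0}
    - {"x": 0,"y": 0,"z": 0.0015,"twist": 0}

```text
time: 18.85
tool_pos: [396.6, 269.5, 53.2]
tcp_rot: [3.141, 0.0, 1.503]
contact_force: [-1.7, -0.6, 3.9]
grip_width: 22.1
finger_force: 30.0
```

play_rows:
  commands:
    - {"x": 0,"y": 0,"z": 0,"twist": 0}
    - {"x": 0,"y": 0,"z": 0,"twist": 0}
    - {"x": 0,"y": 0,"z": 0,"twist": 0}
    - {"x": 0,"y": 0,"z": 0,"twist": 0}
    - {"x": 0,"y": 0,"z": -0.02,"twist": 0}
    - {"x": 0,"y": 0,"z": -0.06,"twist": 0}
    - {"x": 0,"y": 0,"z": -0.1,"twist": 0}
    - {"x": 0,"y": 0,"z": -0.13,"twist": 0}
  jaw: 0.4

```text
time: 19.65
tool_pos: [397.0, 269.7, 185.2]
tcp_rot: [3.14, -0.001, 1.503]
contact_force: [0.3, 0.5, -0.4]
grip_width: 55.4
finger_force: 0.0
```

play_rows:
  commands:
    - {"x": -0.03,"y": 0.01,"z": 0,"twist": 8}
    - {"x": -0.075,"y": 0.03,"z": 0,"twist": 16}
    - {"x": -0.12,"y": 0.055,"z": 0,"twist": 24}
    - {"x": -0.165,"y": 0.08,"z": 0,"twist": 32}
    - {"x": -0.21,"y": 0.1,"z": 0,"twist": 40}
    - {"x": -0.255,"y": 0.12,"z": 0,"twist": 48}
    - {"x": -0.295,"y": 0.135,"z": 0,"twist": 56}
    - {"x": -0.33,"y": 0.15,"z": 0,"twist": 64}

```text
time: 20.45
tool_pos: [524.2, -72.4, 182.9]
tcp_rot: [3.141, -0.0, 0.379]
contact_force: [0.3, 0.5, 0.3]
grip_width: 54.8
finger_force: 0.0
```

```bash
python3 chips.py top6; python3 -c "
from h import *
im=load('top6')['pixels']; a=im[150:300,160:320,::-1]; cv2.imwrite('pics/crop6.png',cv2.resize(a,None,fx=3.5,fy=3.5,interpolation=2))
go(552.3,-290.7,180,-4.4)"
```

```text
chip px [338. 224.] 23.0
  z 53 [ 466.1 -105.4] plate [-122, -89]
  z 11 [ 468.5 -107.1] plate [-119, -90]
chip px [309. 223.] 30.5
  z 53 [469.8 -26.7] plate [-124, -10]
  z 11 [472.3 -25.2] plate [-122, -8]
chip px [285. 222.] 21.0
  z 53 [471.9  37.8] plate [-127, 55]
  z 11 [474.5  41.9] plate [-125, 59]
chip px [306. 216.] 0.0
  z 53 [488.  -19.7] plate [-107, -1]
  z 11 [491.2 -17.9] plate [-104, 1]
t20.5 at [526.3 -77.1 183. ] yaw 21.16 F [ 1.2 -4.   0.4] g 55.2 | x -463.0 y -261.8 z 183.0 twist 0.00 q6 0.91
t20.5 at [526.3 -77.1 183. ] yaw 21.16 F [ 1.2 -4.   0.4] g 55.2 | x -52.8 y 208.6 z 3.0 twist 25.56 q6 0.91
```

View pics/crop6.png

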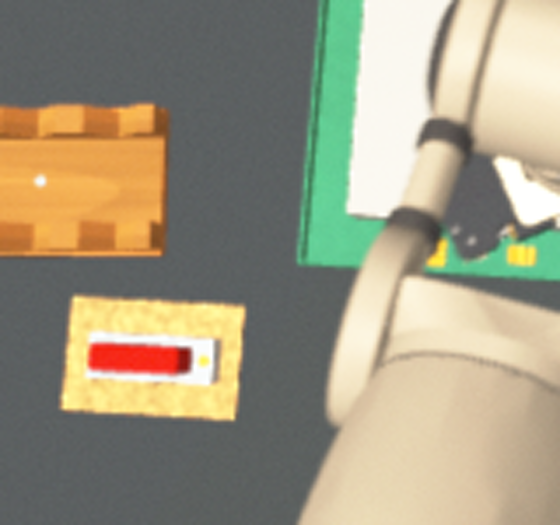

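play_rows:
  commands:
    - {"x": -0.02,"y": 0.03,"z": 0,"twist": 5}
    - {"x": -0.045,"y": 0.065,"z": 0,"twist": 11}
    - {"x": -0.075,"y": 0.1,"z": 0,"twist": 18}
    - {"x": -0.1,"y": 0.135,"z": 0,"twist": 25}
    - {"x": -0.12,"y": 0.16,"z": 0,"twist": 25.6}
    - {"x": -0.127,"y": 0.173,"z": 0,"twist": 25.6}
    - {"x": -0.127,"y": 0.173,"z": 0,"twist": 25.6}
    - {"x": -0.127,"y": 0.173,"z": 0,"twist": 25.6}
  jaw: 0.2

```text
time: 21.3
tool_pos: [471.6, -276.9, 182.8]
tcp_rot: [-3.141, 0.0, -0.06]
contact_force: [-1.0, -0.7, 0.4]
grip_width: 73.3
finger_force: 0.0
```

```bash
python3 -c "
from h import *
c=snap('wrist','w2');print(c['eye'],c['rotation'])
go(552.3,-290.7,120,-4.4)"
```

```text
[ 544.91974819 -281.39153664  317.05067113] [ 2.86329892e+00 -4.67479626e-04 -1.63094310e+00]
t21.4 at [ 471.7 -276.5  182.9] yaw -3.4 F [0.3 0.4 0.2] g 73.6 | x 81.3 y 9.4 z 62.9 twist 1.00 q6 0.96
```

View pics/w2.png

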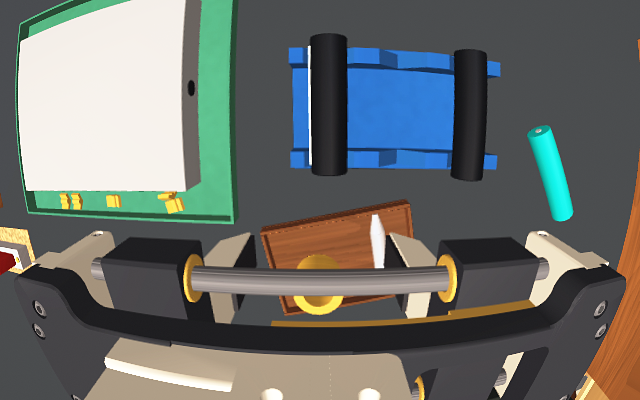

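```bash
python3 -c "
from h import *
c=load('w2')
for u,v in [(329.5,40),(329.5,172),(329.5,105),(470.5,52),(467.5,178),(469,115)]: print(fw(c,u,v,46.6))
g=cv2.cvtColor(c['pixels'],cv2.COLOR_RGB2HSV)
for v in (60,105,150): print(v,g[v,303:352].tolist()[::2])
"
```

```text
[ 611.2 -293.9   46.6]
[ 494.2 -287.2   46.6]
[ 553.2 -290.5   46.6]
[ 603.5 -425.6   46.6]
[ 482.4 -420.5   46.6]
[ 542.9 -420.9   46.6]
60 [[107, 191, 151], [107, 185, 132], [107, 149, 151], [0, 0, 255], [120, 23, 22], [110, 29, 26], [110, 27, 28], [120, 16, 31], [130, 23, 34], [120, 14, 37], [130, 19, 40], [128, 23, 44], [135, 12, 44], [114, 27, 48], [120, 22, 47], [120, 25, 41], [120, 21, 36], [110, 26, 30], [130, 31, 25], [120, 23, 22], [113, 51, 20], [165, 32, 16], [106, 198, 188], [106, 195, 205], [106, 195, 204]]
105 [[107, 199, 214], [107, 198, 215], [107, 213, 212], [0, 0, 255], [135, 204, 5], [100, 29, 26], [120, 26, 29], [110, 24, 32], [120, 15, 34], [120, 13, 39], [150, 18, 42], [120, 17, 45], [130, 17, 46], [135, 11, 47], [120, 15, 50], [120, 12, 43], [120, 7, 36], [130, 25, 31], [128, 41, 25], [110, 35, 22], [110, 38, 20], [0, 0, 15], [108, 194, 151], [107, 197, 217], [107, 198, 215]]
150 [[107, 180, 85], [107, 182, 87], [108, 189, 85], [0, 0, 255], [23, 16, 142], [128, 43, 24], [120, 26, 29], [105, 31, 33], [110, 21, 36], [150, 13, 40], [120, 12, 44], [140, 17, 46], [135, 11, 47], [165, 10, 49], [0, 5, 50], [165, 11, 45], [150, 7, 36], [135, 17, 30], [110, 31, 25], [120, 23, 22], [128, 49, 21], [120, 28, 18], [107, 168, 53], [107, 188, 115], [107, 179, 81]]
```

play_rows:
  commands:
    - {"x": 0.03,"y": 0.003,"z": 0,"twist": 0.6}
    - {"x": 0.06,"y": 0.006,"z": 0.01,"twist": 0.6}
    - {"x": 0.08,"y": 0.009,"z": 0.03,"twist": 0.6}
    - {"x": 0.082,"y": 0.0093,"z": 0.06,"twist": 0.6}
    - {"x": 0.082,"y": 0.0093,"z": 0.09,"twist": 0.6}
    - {"x": 0.082,"y": 0.0093,"z": 0.11,"twist": 0.6}
    - {"x": 0.082,"y": 0.0093,"z": 0.12,"twist": 0.6}
    - {"x": 0.082,"y": 0.0093,"z": 0.124,"twist": 0.6}

```text
time: 22.15
tool_pos: [552.8, -290.7, 58.2]
tcp_rot: [-3.141, 0.001, -0.07]
contact_force: [0.3, -0.5, 0.3]
grip_width: 73.6
finger_force: 0.0
```

play_rows:
  commands:
    - {"x": 0,"y": 0,"z": 0,"twist": 0}
    - {"x": 0,"y": 0,"z": 0,"twist": 0}
    - {"x": 0,"y": 0,"z": 0,"twist": 0}
    - {"x": 0,"y": 0,"z": 0,"twist": 0}
    - {"x": 0,"y": 0,"z": 0,"twist": 0}
    - {"x": 0,"y": 0,"z": 0,"twist": 0}
    - {"x": 0,"y": 0,"z": 0,"twist": 0}
    - {"x": 0,"y": 0,"z": 0,"twist": 0}
  jaw: 1

```text
time: 22.95
tool_pos: [552.9, -289.4, 59.3]
tcp_rot: [-3.137, 0.0, -0.071]
contact_force: [1.1, 10.5, 5.4]
grip_width: 31.2
finger_force: 29.9
```

play_rows:
  commands:
    - {"x": 0,"y": 0,"z": -0.003,"twist": 0}
    - {"x": 0,"y": 0,"z": -0.015,"twist": 0}
    - {"x": 0,"y": 0,"z": -0.035,"twist": 0}
    - {"x": 0,"y": 0,"z": -0.055,"twist": 0}
    - {"x": 0,"y": 0,"z": -0.07,"twist": 0}
    - {"x": 0,"y": 0,"z": -0.08,"twist": 0}
    - {"x": 0,"y": 0,"z": -0.08,"twist": 0}
    - {"x": 0,"y": 0,"z": -0.08,"twist": 0}

```text
time: 23.75
tool_pos: [552.1, -292.2, 138.4]
tcp_rot: [-3.141, 0.001, -0.072]
contact_force: [-0.1, -0.3, -6.6]
grip_width: 31.3
finger_force: 29.9
```

```bash
python3 -c "
from h import *
go(590.1,-81.5,80,-4.5)"
```

```text
t23.8 at [ 552.1 -292.2  138.4] yaw -4.11 F [-0.1 -0.3 -6.6] g 31.3 | x 22.8 y -212.9 z 58.4 twist 0.39 q6 1.03
```

play_rows:
  commands:
    - {"x": 0.003,"y": -0.025,"z": 0,"twist": 0.4}
    - {"x": 0.007,"y": -0.065,"z": 0,"twist": 0.4}
    - {"x": 0.011,"y": -0.105,"z": 0,"twist": 0.4}
    - {"x": 0.016,"y": -0.145,"z": 0,"twist": 0.4}
    - {"x": 0.02,"y": -0.185,"z": 0,"twist": 0.4}
    - {"x": 0.023,"y": -0.205,"z": 0,"twist": 0.4}
    - {"x": 0.023,"y": -0.213,"z": 0,"twist": 0.4}
    - {"x": 0.023,"y": -0.213,"z": 0,"twist": 0.4}

```text
time: 24.55
tool_pos: [590.3, -80.5, 138.1]
tcp_rot: [-3.141, 0.002, -0.077]
contact_force: [-0.9, -1.2, -7.3]
grip_width: 31.4
finger_force: 29.9
```

play_rows:
  commands:
    - {"x": 0,"y": 0,"z": 0.015,"twist": 0}
    - {"x": 0,"y": 0,"z": 0.03,"twist": 0}
    - {"x": 0,"y": 0,"z": 0.045,"twist": 0}
    - {"x": 0,"y": 0,"z": 0.053,"twist": 0}
    - {"x": 0,"y": 0,"z": 0.058,"twist": 0}
    - {"x": 0,"y": 0,"z": 0.061,"twist": 0}
    - {"x": 0,"y": 0,"z": 0.062,"twist": 0}
    - {"x": 0,"y": 0,"z": 0.062,"twist": 0}

```text
time: 25.35
tool_pos: [591.0, -81.6, 77.4]
tcp_rot: [3.141, -0.001, -0.078]
contact_force: [1.1, 0.1, -6.2]
grip_width: 31.5
finger_force: 29.9
```

play_rows:
  commands:
    - {"x": 0,"y": 0,"z": 0.0005,"twist": 0}
    - {"x": 0,"y": 0,"z": 0.001,"twist": 0}
    - {"x": 0,"y": 0,"z": 0.0015,"twist": 0}
    - {"x": 0,"y": 0,"z": 0.002,"twist": 0}
    - {"x": 0,"y": 0,"z": 0.002,"twist": 0}
    - {"x": 0,"y": 0,"z": 0.002,"twist": 0}
    - {"x": 0,"y": 0,"z": 0.002,"twist": 0}
    - {"x": 0,"y": 0,"z": 0.002,"twist": 0}

```text
time: 26.15
tool_pos: [590.8, -81.5, 75.0]
tcp_rot: [3.141, -0.0, -0.078]
contact_force: [0.5, 0.6, -7.4]
grip_width: 30.9
finger_force: 29.9
```

play_rows:
  commands:
    - {"x": 0,"y": 0,"z": 0.0005,"twist": 0}
    - {"x": 0,"y": 0,"z": 0.001,"twist": 0}
    - {"x": 0,"y": 0,"z": 0.0015,"twist": 0}
    - {"x": 0,"y": 0,"z": 0.0015,"twist": 0}
    - {"x": 0,"y": 0,"z": 0.0015,"twist": 0}
    - {"x": 0,"y": 0,"z": 0.0015,"twist": 0}
    - {"x": 0,"y": 0,"z": 0.0015,"twist": 0}
    - {"x": 0,"y": 0,"z": 0.0015,"twist": 0}

```text
time: 26.95
tool_pos: [590.8, -81.4, 73.9]
tcp_rot: [3.141, -0.0, -0.078]
contact_force: [-2.4, 0.8, 1.8]
grip_width: 31.3
finger_force: 29.9
```

play_rows:
  commands:
    - {"x": 0,"y": 0,"z": 0,"twist": 0}
    - {"x": 0,"y": 0,"z": 0,"twist": 0}
    - {"x": 0,"y": 0,"z": 0,"twist": 0}
    - {"x": 0,"y": 0.003,"z": 0,"twist": 0}
    - {"x": 0,"y": 0.006,"z": 0,"twist": 0}
    - {"x": 0,"y": 0.009,"z": 0,"twist": 0}
    - {"x": 0,"y": 0.012,"z": 0,"twist": 0}
    - {"x": 0,"y": 0.015,"z": 0,"twist": 0}
  jaw: 0.5

```text
time: 27.75
tool_pos: [589.6, -96.7, 73.5]
tcp_rot: [3.142, -0.0, -0.079]
contact_force: [-0.5, 0.3, 0.7]
grip_width: 45.9
finger_force: 0.3
```

play_rows:
  commands:
    - {"x": 0,"y": 0.002,"z": 0,"twist": 0}
    - {"x": 0,"y": 0.004,"z": 0,"twist": 0}
    - {"x": 0,"y": 0.006,"z": 0,"twist": 0}
    - {"x": 0,"y": 0.008,"z": 0,"twist": 0}
    - {"x": 0,"y": 0.01,"z": 0,"twist": 0}
    - {"x": 0,"y": 0.01,"z": 0,"twist": 0}
    - {"x": 0,"y": 0.009,"z": 0,"twist": 0}
    - {"x": 0,"y": 0.007,"z": 0,"twist": 0}

```text
time: 28.55
tool_pos: [589.0, -103.4, 73.5]
tcp_rot: [3.141, 0.0, -0.079]
contact_force: [-0.5, -0.9, -0.4]
grip_width: 45.9
finger_force: 0.0
```

play_rows:
  commands:
    - {"x": 0,"y": 0,"z": -0.01,"twist": 0}
    - {"x": 0,"y": 0,"z": -0.04,"twist": 0}
    - {"x": 0,"y": 0,"z": -0.08,"twist": 0}
    - {"x": -0.03,"y": 0,"z": -0.1,"twist": 0}
    - {"x": -0.06,"y": 0,"z": -0.1,"twist": 0}
    - {"x": -0.08,"y": 0,"z": -0.1,"twist": 0}
    - {"x": -0.08,"y": 0,"z": -0.1,"twist": 0}
    - {"x": -0.08,"y": 0,"z": -0.1,"twist": 0}

```text
time: 29.35
tool_pos: [510.0, -97.2, 174.5]
tcp_rot: [3.141, -0.002, -0.078]
contact_force: [0.1, -0.1, -0.3]
grip_width: 46.0
finger_force: 0.0
```

```bash
cat > look.py <<'E'
from h import *
import sys
c=snap('wrist',sys.argv[1]); print(c['eye'])
im=c['pixels'][0:240,150:490,::-1]; cv2.imwrite(f'pics/{sys.argv[1]}c.png',cv2.resize(im,None,fx=2.3,fy=2.3,interpolation=2))
go(590,-100,120,-4.5)
E
python3 look.py w3
```

```text
[ 582.96044401 -102.8787785   308.91060382]
t29.4 at [510.4 -97.3 174.2] yaw -4.49 F [ 0.6 -0.7 -0.3] g 45.8 | x 79.6 y -3.6 z 54.2 twist 0.01 q6 1.31
```

View pics/w3c.png

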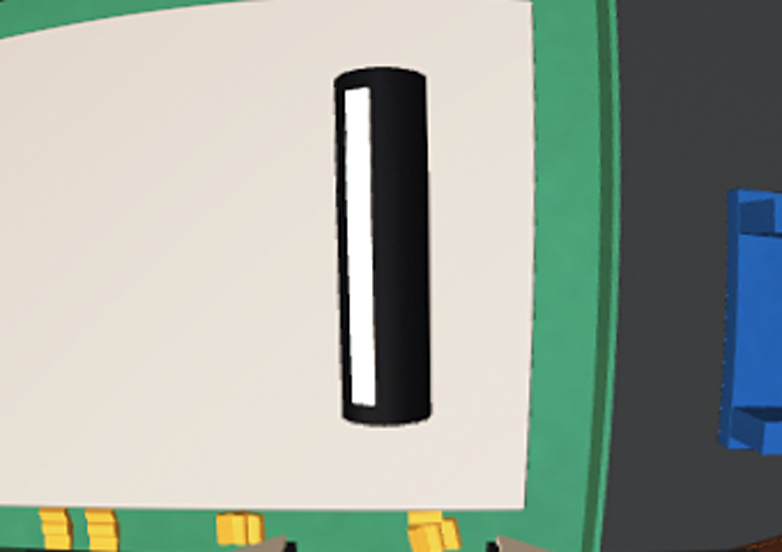

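```bash
cat > key.py <<'E'
from h import *
import sys
def ray(c,u,v):
    a=np.array([u-c['cx'],v-c['cy']]); r=np.hypot(*a); th=r/c['fx']
    return Ro.from_euler('xyz',c['rotation']).apply([*(a/r*np.sin(th)),np.cos(th)])
def key(f,u0,u1,vs,yaw,z=61,R=16,bright=True):
    c=load(f); e=np.array(c['eye']); g=c['pixels'].astype(int).max(2)
    n=np.array([-np.sin(np.radians(yaw)),np.cos(np.radians(yaw)),0]) # lateral (+y)
    for v in vs:
        row=g[v,u0:u1]; dk=np.where(row<90)[0]; l,r=dk[0],dk[-1]
        if not bright: l,r=0,len(row)-1
        # axis lateral from tangents
        A=[]
        for u in (l-.5,r+.5):
            d=ray(c,u0+u,v); A.append(np.arctan2(d@n,-d[2]))
        al=np.tan(np.mean(A)); h=e[2]-z; ax=e@n+al*h
        br=np.where(row[l:r+1]>140)[0]+l; out=[]
        if len(br):
            for u in (br[0]-.5,br[-1]+.5,(br[0]+br[-1])/2):
                d=ray(c,u0+u,v); t=(d@n)/-d[2]; s=e@n-ax # point lateral s+t*k, height h-k
                a_,b_,c_=1+t*t,2*(s*t-h),s*s+h*h-R*R; D=b_*b_-4*a_*c_
                k=(-b_-np.sqrt(max(D,0)))/2/a_; out.append(np.degrees(np.arctan2(s+t*k,h-k)).round(1))
        d=ray(c,u0+(l+r)/2,v); p=e+d*((z-e[2])/d[2])
        print('row',v,'edges',u0+l,u0+r,'axis lat',ax.round(1),'pt',p.round(1),'key angles to +y',out)
    return
if __name__=='__main__':
    key(sys.argv[1],int(sys.argv[2]),int(sys.argv[3]),eval(sys.argv[4]),float(sys.argv[5]),float(sys.argv[6]) if len(sys.argv)>6 else 61)
E
python3 key.py w3 285 350 "(60,85,110,135,160)" -4.5
```

```text
row 60 edges 296 335 axis lat -54.0 pt [ 628.2 -103.6   61. ] key angles to +y [np.float64(44.0), np.float64(12.6), np.float64(26.9)]
row 85 edges 296 335 axis lat -54.0 pt [ 607.8 -102.    61. ] key angles to +y [np.float64(44.0), np.float64(12.6), np.float64(26.9)]
row 110 edges 297 335 axis lat -54.4 pt [ 587.8 -100.8   61. ] key angles to +y [np.float64(46.4), np.float64(11.4), np.float64(27.2)]
row 135 edges 298 336 axis lat -55.1 pt [ 567.7 -100.    61. ] key angles to +y [np.float64(47.2), np.float64(14.5), np.float64(29.2)]
row 160 edges 299 336 axis lat -55.5 pt [547.5 -98.8  61. ] key angles to +y [np.float64(46.0), np.float64(13.4), np.float64(28.1)]
```

play_rows:
  commands:
    - {"x": 0.03,"y": -0.002,"z": 0,"twist": 0}
    - {"x": 0.06,"y": -0.002,"z": 0,"twist": 0}
    - {"x": 0.08,"y": -0.002,"z": 0.01,"twist": 0}
    - {"x": 0.08,"y": -0.002,"z": 0.04,"twist": 0}
    - {"x": 0.08,"y": -0.002,"z": 0.07,"twist": 0}
    - {"x": 0.08,"y": -0.002,"z": 0.09,"twist": 0}
    - {"x": 0.08,"y": -0.002,"z": 0.099,"twist": 0}
    - {"x": 0.08,"y": -0.002,"z": 0.099,"twist": 0}

```text
time: 30.2
tool_pos: [589.2, -101.2, 73.1]
tcp_rot: [-3.141, 0.002, -0.078]
contact_force: [0.5, 0.7, -0.1]
grip_width: 45.8
finger_force: 0.0
```

play_rows:
  commands:
    - {"x": 0,"y": 0.003,"z": 0,"twist": 0}
    - {"x": 0,"y": 0.006,"z": 0,"twist": 0}
    - {"x": 0,"y": 0.008,"z": 0,"twist": 0}
    - {"x": 0,"y": 0.01,"z": 0,"twist": 0}
    - {"x": 0,"y": 0.012,"z": 0,"twist": 0}
    - {"x": 0,"y": 0.0135,"z": 0,"twist": 0}
    - {"x": 0,"y": 0.0135,"z": 0,"twist": 0}
    - {"x": 0,"y": 0.0105,"z": 0,"twist": 0}

```text
time: 31.0
tool_pos: [588.3, -112.1, 74.5]
tcp_rot: [3.141, -0.0, -0.079]
contact_force: [0.2, -0.9, -1.1]
grip_width: 46.2
finger_force: 0.0
```

play_rows:
  commands:
    - {"x": 0,"y": 0,"z": -0.01,"twist": 0}
    - {"x": 0,"y": 0,"z": -0.04,"twist": 0}
    - {"x": 0,"y": 0,"z": -0.08,"twist": 0}
    - {"x": -0.03,"y": 0,"z": -0.1,"twist": 0}
    - {"x": -0.06,"y": 0,"z": -0.1,"twist": 0}
    - {"x": -0.08,"y": 0,"z": -0.1,"twist": 0}
    - {"x": -0.08,"y": 0,"z": -0.1,"twist": 0}
    - {"x": -0.08,"y": 0,"z": -0.1,"twist": 0}

```text
time: 31.8
tool_pos: [509.3, -105.7, 175.5]
tcp_rot: [3.141, -0.002, -0.079]
contact_force: [0.8, 0.3, 0.3]
grip_width: 46.0
finger_force: 0.0
```

```bash
python3 look.py w4; python3 key.py w4 285 350 "(60,85,110,135,160)" -4.5
```

```text
[ 582.2922509  -111.32469617  309.87082296]
t31.9 at [ 509.7 -105.8  175.2] yaw -4.49 F [0.3 0.2 0.3] g 45.7 | x 79.6 y -12.1 z 55.2 twist 0.01 q6 1.3
row 60 edges 296 334 axis lat -62.0 pt [ 627.7 -111.6   61. ] key angles to +y [np.float64(14.0), np.float64(-18.3), np.float64(-2.1)]
row 85 edges 296 335 axis lat -62.4 pt [ 607.2 -110.4   61. ] key angles to +y [np.float64(15.5), np.float64(-16.8), np.float64(-0.7)]
row 110 edges 297 335 axis lat -62.8 pt [ 587.1 -109.2   61. ] key angles to +y [np.float64(17.0), np.float64(-18.2), np.float64(-0.6)]
row 135 edges 297 335 axis lat -62.8 pt [ 567.  -107.6   61. ] key angles to +y [np.float64(14.4), np.float64(-18.3), np.float64(-1.9)]
row 160 edges 298 336 axis lat -63.6 pt [ 546.7 -106.8   61. ] key angles to +y [np.float64(17.6), np.float64(-15.5), np.float64(1.0)]
```

play_rows:
  commands:
    - {"x": 0.03,"y": -0.0035,"z": 0,"twist": 0}
    - {"x": 0.06,"y": -0.0035,"z": 0,"twist": 0}
    - {"x": 0.08,"y": -0.0035,"z": 0.01,"twist": 0}
    - {"x": 0.08,"y": -0.0035,"z": 0.04,"twist": 0}
    - {"x": 0.08,"y": -0.0035,"z": 0.07,"twist": 0}
    - {"x": 0.08,"y": -0.0035,"z": 0.09,"twist": 0}
    - {"x": 0.08,"y": -0.0035,"z": 0.1,"twist": 0}
    - {"x": 0.08,"y": -0.0035,"z": 0.1,"twist": 0}

```text
time: 32.65
tool_pos: [588.6, -108.1, 73.0]
tcp_rot: [-3.141, 0.002, -0.078]
contact_force: [0.0, -0.0, 0.4]
grip_width: 45.9
finger_force: 0.0
```

play_rows:
  commands:
    - {"x": 0,"y": 0,"z": 0,"twist": 0}
    - {"x": 0,"y": 0,"z": 0,"twist": 0}
    - {"x": 0,"y": 0,"z": 0,"twist": 0}
    - {"x": 0,"y": 0,"z": 0,"twist": 0}
    - {"x": 0,"y": 0,"z": 0,"twist": 0}
    - {"x": 0,"y": 0,"z": 0,"twist": 0}
    - {"x": 0,"y": 0,"z": 0,"twist": 0}
    - {"x": 0,"y": 0,"z": 0,"twist": 0}
  jaw: 1

```text
time: 33.45
tool_pos: [589.6, -108.7, 75.8]
tcp_rot: [3.141, -0.003, -0.078]
contact_force: [0.2, -0.6, 6.4]
grip_width: 31.0
finger_force: 30.0
```

play_rows:
  commands:
    - {"x": 0,"y": 0,"z": -0.003,"twist": 0}
    - {"x": 0,"y": 0,"z": -0.015,"twist": 0}
    - {"x": 0,"y": 0,"z": -0.035,"twist": 0}
    - {"x": 0,"y": 0,"z": -0.055,"twist": 0}
    - {"x": 0,"y": 0,"z": -0.07,"twist": 0}
    - {"x": 0,"y": 0,"z": -0.08,"twist": 0}
    - {"x": 0,"y": 0,"z": -0.08,"twist": 0}
    - {"x": 0,"y": 0,"z": -0.08,"twist": 0}

```text
time: 34.25
tool_pos: [588.1, -108.1, 153.8]
tcp_rot: [-3.141, 0.002, -0.078]
contact_force: [-0.9, 0.4, -6.7]
grip_width: 31.3
finger_force: 29.9
```

```bash
python3 -c "
from h import *
c=snap('wrist','w5'); cv2.imwrite('pics/w5c.png',cv2.resize(c['pixels'][150:400,200:440,::-1],None,fx=2.4,fy=2.4,interpolation=2))
go(537,300,150,0)
c=load('w1')
for u,v,z in [(384,94,46),(482,101,46)]: print(fw(c,u,v,z))
"
```

```text
t34.3 at [ 587.9 -108.1  153.4] yaw -4.49 F [-0.3 -0.5 -6.9] g 31.2 | x -82.7 y -402.8 z 3.4 twist -4.49 q6 1.34
[473.2 263.   46. ]
[595.3 265.   46. ]
```

View pics/w5c.png

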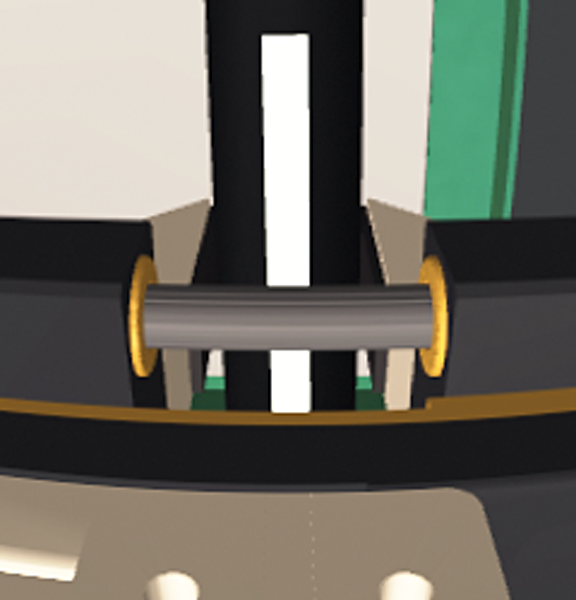

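play_rows:
  commands:
    - {"x": -0.005,"y": -0.02,"z": 0,"twist": 0}
    - {"x": -0.02,"y": -0.055,"z": 0,"twist": 0}
    - {"x": -0.035,"y": -0.095,"z": 0,"twist": 0}
    - {"x": -0.05,"y": -0.14,"z": 0,"twist": -1}
    - {"x": -0.065,"y": -0.185,"z": 0,"twist": -2}
    - {"x": -0.08,"y": -0.23,"z": 0,"twist": -3}
    - {"x": -0.095,"y": -0.275,"z": 0,"twist": -3.8}
    - {"x": -0.11,"y": -0.32,"z": 0,"twist": -3.8}

```text
time: 35.1
tool_pos: [502.8, 220.9, 153.5]
tcp_rot: [3.141, 0.002, -0.012]
contact_force: [1.4, -0.7, -7.1]
grip_width: 31.4
finger_force: 29.9
```

play_rows:
  commands:
    - {"x": -0.01,"y": -0.03,"z": 0,"twist": 0}
    - {"x": -0.02,"y": -0.06,"z": 0,"twist": 0}
    - {"x": -0.03,"y": -0.08,"z": 0,"twist": 0}
    - {"x": -0.03,"y": -0.08,"z": 0,"twist": 0}
    - {"x": -0.03,"y": -0.08,"z": 0,"twist": 0}
    - {"x": -0.03,"y": -0.08,"z": 0,"twist": 0}
    - {"x": -0.03,"y": -0.08,"z": 0,"twist": 0}
    - {"x": -0.03,"y": -0.08,"z": 0,"twist": 0}

```text
time: 35.9
tool_pos: [475.4, 298.9, 154.4]
tcp_rot: [3.141, 0.0, -0.013]
contact_force: [-0.2, 0.0, -6.7]
grip_width: 31.2
finger_force: 29.9
```

```bash
python3 -c "
from h import *
c=snap('wrist','w6'); cv2.imwrite('pics/w6c.png',cv2.resize(c['pixels'][0:250,130:450,::-1],None,fx=2.4,fy=2.4,interpolation=2)); print(c['eye'])
go(537,300,150,0)
"
```

```text
[548.86561551 298.01534872 288.66029352]
t36.0 at [475.4 299.  154.4] yaw -0.76 F [-0.7 -0.7 -7.4] g 31.4 | x 61.6 y -1.8 z 4.4 twist -0.76 q6 2.01
```

View pics/w6c.png

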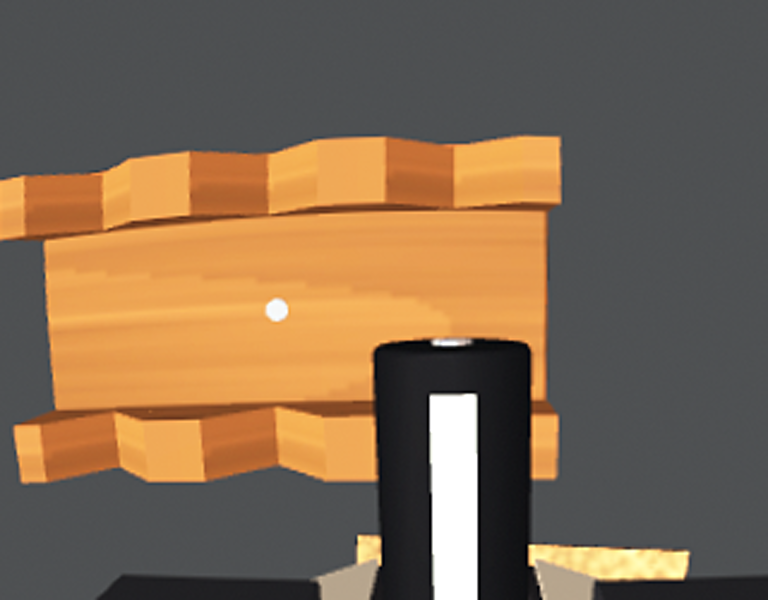

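```bash
python3 -c "
from h import *
c=load('w6')
for u,v,z in [(102,230,24),(268,213,24),(455,207,24),(118,410,24),(276,405,24),(128,465,24),(280,465,24),(102,172,24),(268,155,24),(455,143,24),(277,310,14),(547,210,14),(45,240,14)]: print(u,v,fw(c,130+u/2.4,v/2.4,z))
"
```

```text
102 230 [574.3 430.6  24. ]
268 213 [574.3 364.1  24. ]
455 207 [573.6 297.4  24. ]
118 410 [504.4 428.9  24. ]
276 405 [504.  364.1  24. ]
128 465 [482.4 427.2  24. ]
280 465 [481.2 364.2  24. ]
102 172 [596.9 430.1  24. ]
268 155 [595.7 363.7  24. ]
455 143 [596.8 297.1  24. ]
277 310 [538.5 364.3  14. ]
547 210 [573.4 263.8  14. ]
45 240 [574.5 462.7  14. ]
```

play_rows:
  commands:
    - {"x": 0.02,"y": 0.0,"z": 0,"twist": 0}
    - {"x": 0.045,"y": 0.001,"z": 0.005,"twist": 0}
    - {"x": 0.061,"y": 0.001,"z": 0.02,"twist": 0}
    - {"x": 0.0615,"y": 0.001,"z": 0.04,"twist": 0}
    - {"x": 0.0615,"y": 0.001,"z": 0.06,"twist": 0}
    - {"x": 0.0615,"y": 0.001,"z": 0.078,"twist": 0}
    - {"x": 0.0615,"y": 0.001,"z": 0.088,"twist": 0}
    - {"x": 0.0615,"y": 0.001,"z": 0.091,"twist": 0}

```text
time: 36.75
tool_pos: [536.2, 297.6, 62.5]
tcp_rot: [3.141, 0.002, -0.013]
contact_force: [-0.4, 0.7, -5.6]
grip_width: 31.4
finger_force: 29.9
```

play_rows:
  commands:
    - {"x": 0,"y": 0,"z": 0.0005,"twist": 0}
    - {"x": 0,"y": 0,"z": 0.001,"twist": 0}
    - {"x": 0,"y": 0,"z": 0.0015,"twist": 0}
    - {"x": 0,"y": 0,"z": 0.002,"twist": 0}
    - {"x": 0,"y": 0,"z": 0.002,"twist": 0}
    - {"x": 0,"y": 0,"z": 0.002,"twist": 0}
    - {"x": 0,"y": 0,"z": 0.002,"twist": 0}
    - {"x": 0,"y": 0,"z": 0.002,"twist": 0}

```text
time: 37.55
tool_pos: [536.8, 298.1, 61.9]
tcp_rot: [-3.141, -0.001, -0.012]
contact_force: [0.5, 0.3, -1.6]
grip_width: 30.8
finger_force: 29.9
```

play_rows:
  commands:
    - {"x": 0,"y": 0,"z": 0.0005,"twist": 0}
    - {"x": 0,"y": 0,"z": 0.001,"twist": 0}
    - {"x": 0,"y": 0,"z": 0.0012,"twist": 0}
    - {"x": 0,"y": 0,"z": 0.0012,"twist": 0}
    - {"x": 0,"y": 0,"z": 0.0012,"twist": 0}
    - {"x": 0,"y": 0,"z": 0.0012,"twist": 0}
    - {"x": 0,"y": 0,"z": 0.0012,"twist": 0}
    - {"x": 0,"y": 0,"z": 0.0012,"twist": 0}

```text
time: 38.35
tool_pos: [536.8, 298.3, 61.6]
tcp_rot: [-3.141, -0.001, -0.012]
contact_force: [-2.6, 0.7, 6.3]
grip_width: 31.2
finger_force: 29.9
```

play_rows:
  commands:
    - {"x": 0,"y": 0,"z": 0,"twist": 0}
    - {"x": 0,"y": 0,"z": 0,"twist": 0}
    - {"x": 0,"y": 0,"z": 0,"twist": 0}
    - {"x": 0,"y": 0,"z": -0.005,"twist": 0}
    - {"x": 0,"y": 0,"z": -0.03,"twist": 0}
    - {"x": 0,"y": 0,"z": -0.07,"twist": 0}
    - {"x": 0,"y": 0,"z": -0.11,"twist": 0}
    - {"x": 0,"y": 0,"z": -0.12,"twist": 0}
  jaw: 0.5

```text
time: 39.15
tool_pos: [538.5, 298.7, 185.6]
tcp_rot: [-3.138, -0.008, -0.012]
contact_force: [-0.4, 0.6, -1.0]
grip_width: 46.1
finger_force: 0.0
```

play_rows:
  commands:
    - {"x": -0.03,"y": 0,"z": 0,"twist": 0}
    - {"x": -0.06,"y": 0,"z": 0,"twist": 0}
    - {"x": -0.08,"y": 0,"z": 0,"twist": 0}
    - {"x": -0.08,"y": 0,"z": 0,"twist": 0}
    - {"x": -0.08,"y": 0,"z": 0,"twist": 0}
    - {"x": -0.08,"y": 0,"z": 0,"twist": 0}
    - {"x": -0.08,"y": 0,"z": 0,"twist": 0}
    - {"x": -0.08,"y": 0,"z": 0,"twist": 0}

```text
time: 39.95
tool_pos: [457.1, 298.7, 180.0]
tcp_rot: [3.141, 0.0, -0.013]
contact_force: [-0.4, -0.6, 0.3]
grip_width: 46.0
finger_force: 0.0
```

```bash
python3 look.py w7; python3 key.py w7 285 350 "(60,85,110,135,160)" -0.3 46.6; python3 -c "
from h import *
go(480,-407,180,-4.4)"
```

```text
[530.58348438 297.90259224 314.25741871]
t40.0 at [457.  298.7 180. ] yaw -0.72 F [ 0.  -0.6 -0.5] g 46.1 | x 138.1 y 397.0 z 60.0 twist 3.78 q6 2.02
row 60 edges 300 336 axis lat 301.4 pt [578.7 298.3  46.6] key angles to +y [np.float64(15.8), np.float64(-19.1), np.float64(-1.6)]
row 85 edges 301 336 axis lat 301.1 pt [556.7 298.2  46.6] key angles to +y [np.float64(14.4), np.float64(-17.5), np.float64(-1.5)]
row 110 edges 301 336 axis lat 301.3 pt [535.  298.5  46.6] key angles to +y [np.float64(14.4), np.float64(-17.7), np.float64(-1.6)]
row 135 edges 301 337 axis lat 301.0 pt [513.3 298.3  46.6] key angles to +y [np.float64(16.1), np.float64(-16.2), np.float64(-0.1)]
row 160 edges 301 336 axis lat 301.6 pt [491.5 299.   46.6] key angles to +y [np.float64(14.7), np.float64(-18.1), np.float64(-1.7)]
t40.0 at [457.  298.7 180. ] yaw -0.72 F [ 0.  -0.6 -0.5] g 46.1 | x 31.9 y 705.4 z 0.0 twist 3.68 q6 2.02
```

View pics/w7c.png

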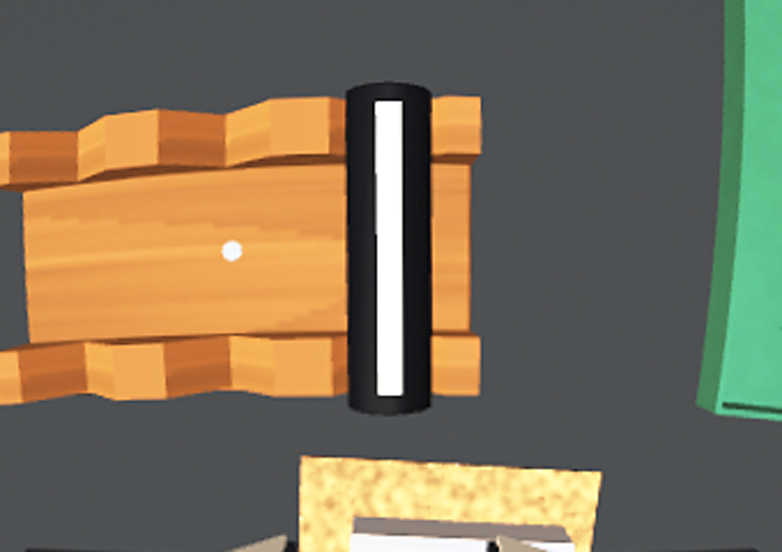

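play_rows:
  commands:
    - {"x": 0.005,"y": 0.04,"z": 0,"twist": 0}
    - {"x": 0.012,"y": 0.085,"z": 0,"twist": 0}
    - {"x": 0.02,"y": 0.13,"z": 0,"twist": 0}
    - {"x": 0.03,"y": 0.178,"z": 0,"twist": 0}
    - {"x": 0.038,"y": 0.226,"z": 0,"twist": 0}
    - {"x": 0.045,"y": 0.274,"z": 0,"twist": 0}
    - {"x": 0.05,"y": 0.322,"z": 0,"twist": 0}
    - {"x": 0.055,"y": 0.37,"z": 0,"twist": 0}
  jaw: 0.2

```text
time: 40.8
tool_pos: [507.1, -74.0, 180.4]
tcp_rot: [3.141, -0.0, -0.012]
contact_force: [0.1, -0.6, 0.0]
grip_width: 73.4
finger_force: 0.0
```

play_rows:
  commands:
    - {"x": 0.005,"y": 0.045,"z": 0,"twist": 0}
    - {"x": 0.01,"y": 0.09,"z": 0,"twist": 1}
    - {"x": 0.016,"y": 0.135,"z": 0,"twist": 2}
    - {"x": 0.022,"y": 0.18,"z": 0,"twist": 3}
    - {"x": 0.028,"y": 0.225,"z": 0,"twist": 3.7}
    - {"x": 0.033,"y": 0.27,"z": 0,"twist": 3.7}
    - {"x": 0.037,"y": 0.31,"z": 0,"twist": 3.7}
    - {"x": 0.04,"y": 0.335,"z": 0,"twist": 3.7}

```text
time: 41.6
tool_pos: [542.4, -410.6, 179.7]
tcp_rot: [3.141, 0.0, -0.079]
contact_force: [0.9, -0.1, -0.1]
grip_width: 73.7
finger_force: 0.0
```

play_rows:
  commands:
    - {"x": 0,"y": 0.012,"z": 0,"twist": 0}
    - {"x": 0,"y": 0.012,"z": 0,"twist": 0}
    - {"x": 0,"y": 0.012,"z": 0,"twist": 0}
    - {"x": 0,"y": 0.012,"z": 0,"twist": 0}
    - {"x": 0,"y": 0.012,"z": 0,"twist": 0}
    - {"x": 0,"y": 0.012,"z": 0,"twist": 0}
    - {"x": 0,"y": 0.012,"z": 0,"twist": 0}
    - {"x": 0,"y": 0.012,"z": 0,"twist": 0}

```text
time: 42.4
tool_pos: [542.2, -418.9, 180.5]
tcp_rot: [3.141, -0.0, -0.076]
contact_force: [-0.1, -0.6, 0.3]
grip_width: 73.5
finger_force: 0.0
```

```bash
python3 -c "
from h import *
go(542.6,-421,58.6,-4.4)"
```

```text
t42.4 at [ 542.2 -418.9  180.5] yaw -4.37 F [-0.1 -0.6  0.3] g 73.5 | x 0.6 y 2.0 z 121.9 twist 0.03 q6 0.88
```

play_rows:
  commands:
    - {"x": 0,"y": 0.002,"z": 0.02,"twist": 0}
    - {"x": 0,"y": 0.002,"z": 0.05,"twist": 0}
    - {"x": 0,"y": 0.002,"z": 0.08,"twist": 0}
    - {"x": 0,"y": 0.002,"z": 0.1,"twist": 0}
    - {"x": 0,"y": 0.002,"z": 0.115,"twist": 0}
    - {"x": 0,"y": 0.002,"z": 0.121,"twist": 0}
    - {"x": 0,"y": 0.002,"z": 0.121,"twist": 0}
    - {"x": 0,"y": 0.002,"z": 0.121,"twist": 0}

```text
time: 43.2
tool_pos: [542.4, -421.7, 60.5]
tcp_rot: [3.14, -0.002, -0.077]
contact_force: [0.5, -0.1, 0.3]
grip_width: 73.3
finger_force: 0.0
```

play_rows:
  commands:
    - {"x": 0,"y": 0,"z": 0,"twist": 0}
    - {"x": 0,"y": 0,"z": 0,"twist": 0}
    - {"x": 0,"y": 0,"z": 0,"twist": 0}
    - {"x": 0,"y": 0,"z": 0,"twist": 0}
    - {"x": 0,"y": 0,"z": 0,"twist": 0}
    - {"x": 0,"y": 0,"z": 0,"twist": 0}
    - {"x": 0,"y": 0,"z": 0,"twist": 0}
    - {"x": 0,"y": 0,"z": 0,"twist": 0}
  jaw: 1

```text
time: 44.0
tool_pos: [541.9, -420.9, 59.4]
tcp_rot: [-3.141, 0.0, -0.076]
contact_force: [-1.2, 2.1, 1.2]
grip_width: 31.2
finger_force: 30.0
```

play_rows:
  commands:
    - {"x": 0,"y": 0,"z": -0.003,"twist": 0}
    - {"x": 0,"y": 0,"z": -0.015,"twist": 0}
    - {"x": 0,"y": 0,"z": -0.035,"twist": 0}
    - {"x": 0,"y": 0,"z": -0.055,"twist": 0}
    - {"x": 0,"y": 0,"z": -0.07,"twist": 0}
    - {"x": 0,"y": 0,"z": -0.08,"twist": 0}
    - {"x": 0,"y": 0,"z": -0.08,"twist": 0}
    - {"x": 0,"y": 0,"z": -0.08,"twist": 0}

```text
time: 44.8
tool_pos: [541.5, -420.9, 138.7]
tcp_rot: [-3.141, 0.001, -0.077]
contact_force: [0.1, 0.6, -7.6]
grip_width: 31.4
finger_force: 29.9
```

```bash
python3 -c "
from h import *
go(594.4,-26.7,77,-4.5)"
```

```text
t44.8 at [ 541.5 -420.9  138.7] yaw -4.4 F [ 0.1  0.6 -7.6] g 31.4 | x 22.5 y -397.1 z 61.7 twist 0.10 q6 0.88
```

play_rows:
  commands:
    - {"x": 0,"y": -0.02,"z": 0,"twist": 0}
    - {"x": 0.003,"y": -0.06,"z": 0,"twist": 0}
    - {"x": 0.005,"y": -0.105,"z": 0,"twist": 0}
    - {"x": 0.008,"y": -0.15,"z": 0,"twist": 0}
    - {"x": 0.011,"y": -0.195,"z": 0,"twist": 0}
    - {"x": 0.014,"y": -0.24,"z": 0,"twist": 0}
    - {"x": 0.017,"y": -0.285,"z": 0,"twist": 0}
    - {"x": 0.019,"y": -0.325,"z": 0,"twist": 0}

```text
time: 45.6
tool_pos: [585.2, -96.2, 138.2]
tcp_rot: [-3.141, 0.002, -0.076]
contact_force: [0.9, 0.4, -7.3]
grip_width: 31.0
finger_force: 29.9
```

play_rows:
  commands:
    - {"x": 0.002,"y": -0.035,"z": 0,"twist": 0}
    - {"x": 0.003,"y": -0.06,"z": 0,"twist": 0}
    - {"x": 0.0035,"y": -0.072,"z": 0,"twist": 0}
    - {"x": 0.0035,"y": -0.072,"z": 0.01,"twist": 0}
    - {"x": 0.0035,"y": -0.072,"z": 0.03,"twist": 0}
    - {"x": 0.0035,"y": -0.072,"z": 0.05,"twist": 0}
    - {"x": 0.0035,"y": -0.072,"z": 0.06,"twist": 0}
    - {"x": 0.0035,"y": -0.072,"z": 0.062,"twist": 0}

```text
time: 46.4
tool_pos: [593.5, -28.0, 75.2]
tcp_rot: [3.142, 0.004, -0.078]
contact_force: [-0.2, -0.5, -7.3]
grip_width: 31.2
finger_force: 29.9
```

play_rows:
  commands:
    - {"x": 0,"y": 0,"z": 0.0005,"twist": 0}
    - {"x": 0,"y": 0,"z": 0.001,"twist": 0}
    - {"x": 0,"y": 0,"z": 0.0015,"twist": 0}
    - {"x": 0,"y": 0,"z": 0.002,"twist": 0}
    - {"x": 0,"y": 0,"z": 0.0025,"twist": 0}
    - {"x": 0,"y": 0,"z": 0.0025,"twist": 0}
    - {"x": 0,"y": 0,"z": 0.0025,"twist": 0}
    - {"x": 0,"y": 0,"z": 0.0025,"twist": 0}

```text
time: 47.2
tool_pos: [594.8, -27.0, 74.8]
tcp_rot: [3.141, -0.0, -0.077]
contact_force: [0.6, -0.5, -6.8]
grip_width: 31.2
finger_force: 29.9
```

play_rows:
  commands:
    - {"x": 0,"y": 0,"z": 0.0005,"twist": 0}
    - {"x": 0,"y": 0,"z": 0.001,"twist": 0}
    - {"x": 0,"y": 0,"z": 0.0012,"twist": 0}
    - {"x": 0,"y": 0,"z": 0.0012,"twist": 0}
    - {"x": 0,"y": 0,"z": 0.0012,"twist": 0}
    - {"x": 0,"y": 0,"z": 0.0012,"twist": 0}
    - {"x": 0,"y": 0,"z": 0.0012,"twist": 0}
    - {"x": 0,"y": 0,"z": 0.0012,"twist": 0}

```text
time: 48.0
tool_pos: [594.8, -27.1, 73.8]
tcp_rot: [3.142, -0.0, -0.077]
contact_force: [-1.8, 0.3, -2.0]
grip_width: 31.2
finger_force: 29.9
```

play_rows:
  commands:
    - {"x": 0,"y": 0,"z": 0.0002,"twist": 0}
    - {"x": 0,"y": 0,"z": 0.0004,"twist": 0}
    - {"x": 0,"y": 0,"z": 0.0004,"twist": 0}
    - {"x": 0,"y": 0,"z": 0.0004,"twist": 0}
    - {"x": 0,"y": 0,"z": 0.0004,"twist": 0}
    - {"x": 0,"y": 0,"z": 0.0004,"twist": 0}
    - {"x": 0,"y": 0,"z": 0.0004,"twist": 0}
    - {"x": 0,"y": 0,"z": 0.0004,"twist": 0}

```text
time: 48.8
tool_pos: [594.8, -27.1, 73.7]
tcp_rot: [3.141, -0.0, -0.077]
contact_force: [-5.3, 1.3, 4.8]
grip_width: 31.0
finger_force: 29.9
```

play_rows:
  commands:
    - {"x": 0,"y": 0,"z": 0,"twist": 0}
    - {"x": 0,"y": 0,"z": 0,"twist": 0}
    - {"x": 0,"y": 0,"z": 0,"twist": 0}
    - {"x": 0,"y": -0.003,"z": 0,"twist": 0}
    - {"x": 0,"y": -0.006,"z": 0,"twist": 0}
    - {"x": 0,"y": -0.009,"z": 0,"twist": 0}
    - {"x": 0,"y": -0.012,"z": 0,"twist": 0}
    - {"x": 0,"y": -0.015,"z": 0,"twist": 0}
  jaw: 0.5

```text
time: 49.6
tool_pos: [595.9, -11.8, 73.2]
tcp_rot: [3.141, -0.0, -0.077]
contact_force: [-0.5, -1.6, 0.4]
grip_width: 46.1
finger_force: 0.3
```

play_rows:
  commands:
    - {"x": 0,"y": -0.003,"z": 0,"twist": 0}
    - {"x": 0,"y": -0.006,"z": 0,"twist": 0}
    - {"x": 0,"y": -0.009,"z": 0,"twist": 0}
    - {"x": 0,"y": -0.012,"z": 0,"twist": 0}
    - {"x": 0,"y": -0.015,"z": 0,"twist": 0}
    - {"x": 0,"y": -0.017,"z": 0,"twist": 0}
    - {"x": 0,"y": -0.017,"z": 0,"twist": 0}
    - {"x": 0,"y": -0.014,"z": 0,"twist": 0}

```text
time: 50.4
tool_pos: [596.9, 2.1, 73.1]
tcp_rot: [-3.142, 0.0, -0.076]
contact_force: [-0.4, 0.1, -0.4]
grip_width: 45.8
finger_force: 0.0
```

play_rows:
  commands:
    - {"x": 0,"y": 0,"z": -0.01,"twist": 0}
    - {"x": 0,"y": 0,"z": -0.04,"twist": 0}
    - {"x": 0,"y": 0,"z": -0.08,"twist": 0}
    - {"x": -0.03,"y": 0,"z": -0.1,"twist": 0}
    - {"x": -0.06,"y": 0,"z": -0.1,"twist": 0}
    - {"x": -0.08,"y": 0,"z": -0.1,"twist": 0}
    - {"x": -0.08,"y": 0,"z": -0.1,"twist": 0}
    - {"x": -0.08,"y": 0,"z": -0.1,"twist": 0}

```text
time: 51.2
tool_pos: [517.9, 7.8, 174.2]
tcp_rot: [3.141, -0.002, -0.077]
contact_force: [-0.2, -0.2, 0.7]
grip_width: 45.6
finger_force: 0.0
```

```bash
python3 look.py w8; python3 key.py w8 285 350 "(60,110,160)" -4.5; python3 -c "
from h import *
print(load('w8')['pixels'].max(2)[110,288:348])"
```

```text
[590.90802831   2.17497975 308.60593849]
t51.2 at [518.3   7.7 173.9] yaw -4.41 F [0.3 0.5 0.8] g 45.9 | x 79.8 y 101.9 z 53.9 twist 0.09 q6 1.51
row 60 edges 302 341 axis lat 46.8 pt [635.7  -3.1  61. ] key angles to +y [np.float64(-12.9), np.float64(-48.4), np.float64(-28.7)]
row 110 edges 304 342 axis lat 45.6 pt [595.3  -1.1  61. ] key angles to +y [np.float64(-8.6), np.float64(-42.2), np.float64(-24.0)]
row 160 edges 305 343 axis lat 44.6 pt [555.1   1.1  61. ] key angles to +y [np.float64(-8.6), np.float64(-43.3), np.float64(-24.4)]
[227 227 227 228 228 227 228 227 227 227 227 227 228 231 214 150   8  18
  20  21  22  22  25  25  28  31  31  32  34  34  36  38  38  38  39  38
  37  33  24 153 252 255 253 253 253 253 253 253 255 255  71  24  12  11
   3 122 239 229 227 228]
```

play_rows:
  commands:
    - {"x": 0.03,"y": 0.002,"z": 0,"twist": 0}
    - {"x": 0.06,"y": 0.002,"z": 0,"twist": 0}
    - {"x": 0.08,"y": 0.002,"z": 0.01,"twist": 0}
    - {"x": 0.08,"y": 0.002,"z": 0.04,"twist": 0}
    - {"x": 0.08,"y": 0.002,"z": 0.07,"twist": 0}
    - {"x": 0.08,"y": 0.002,"z": 0.09,"twist": 0}
    - {"x": 0.08,"y": 0.002,"z": 0.099,"twist": 0}
    - {"x": 0.08,"y": 0.002,"z": 0.099,"twist": 0}

```text
time: 52.05
tool_pos: [596.8, -0.2, 72.8]
tcp_rot: [-3.142, 0.002, -0.077]
contact_force: [1.7, -0.4, -0.7]
grip_width: 45.9
finger_force: 0.0
```

play_rows:
  commands:
    - {"x": 0,"y": -0.003,"z": 0,"twist": 0}
    - {"x": 0,"y": -0.006,"z": 0,"twist": 0}
    - {"x": 0,"y": -0.008,"z": 0,"twist": 0}
    - {"x": 0,"y": -0.01,"z": 0,"twist": 0}
    - {"x": 0,"y": -0.012,"z": 0,"twist": 0}
    - {"x": 0,"y": -0.013,"z": 0,"twist": 0}
    - {"x": 0,"y": -0.013,"z": 0,"twist": 0}
    - {"x": 0,"y": -0.01,"z": 0,"twist": 0}

```text
time: 52.85
tool_pos: [597.5, 10.1, 74.1]
tcp_rot: [-3.142, 0.0, -0.076]
contact_force: [-0.3, -0.1, 0.9]
grip_width: 45.7
finger_force: 0.0
```

play_rows:
  commands:
    - {"x": 0,"y": 0,"z": -0.01,"twist": 0}
    - {"x": 0,"y": 0,"z": -0.04,"twist": 0}
    - {"x": 0,"y": 0,"z": -0.08,"twist": 0}
    - {"x": -0.03,"y": 0,"z": -0.1,"twist": 0}
    - {"x": -0.06,"y": 0,"z": -0.1,"twist": 0}
    - {"x": -0.08,"y": 0,"z": -0.1,"twist": 0}
    - {"x": -0.08,"y": 0,"z": -0.1,"twist": 0}
    - {"x": -0.08,"y": 0,"z": -0.1,"twist": 0}

```text
time: 53.65
tool_pos: [518.5, 15.8, 175.2]
tcp_rot: [3.141, -0.002, -0.077]
contact_force: [-0.1, -0.3, 0.7]
grip_width: 45.6
finger_force: 0.0
```

```bash
python3 look.py w9; python3 key.py w9 285 350 "(60,85,110,135,160)" -4.5
```

```text
[591.52305229  10.19417481 309.57311588]
t53.7 at [518.9  15.7 174.8] yaw -4.41 F [ 0.7 -0.3 -0.3] g 45.9 | x 79.8 y 109.9 z 54.8 twist 0.09 q6 1.53
row 60 edges 304 342 axis lat 53.7 pt [636.4   3.8  61. ] key angles to +y [np.float64(15.4), np.float64(-14.0), np.float64(0.7)]
row 85 edges 304 342 axis lat 53.7 pt [616.    5.3  61. ] key angles to +y [np.float64(15.4), np.float64(-16.8), np.float64(-0.6)]
row 110 edges 305 343 axis lat 52.8 pt [595.9   6.1  61. ] key angles to +y [np.float64(15.6), np.float64(-13.9), np.float64(0.9)]
row 135 edges 305 343 axis lat 52.7 pt [575.8   7.6  61. ] key angles to +y [np.float64(15.8), np.float64(-16.8), np.float64(-0.5)]
row 160 edges 306 343 axis lat 52.3 pt [555.6   8.7  61. ] key angles to +y [np.float64(14.7), np.float64(-15.5), np.float64(-0.4)]
```

play_rows:
  commands:
    - {"x": 0.03,"y": 0.004,"z": 0,"twist": 0}
    - {"x": 0.06,"y": 0.004,"z": 0,"twist": 0}
    - {"x": 0.08,"y": 0.004,"z": 0.01,"twist": 0}
    - {"x": 0.08,"y": 0.004,"z": 0.04,"twist": 0}
    - {"x": 0.08,"y": 0.004,"z": 0.07,"twist": 0}
    - {"x": 0.08,"y": 0.004,"z": 0.09,"twist": 0}
    - {"x": 0.08,"y": 0.004,"z": 0.1,"twist": 0}
    - {"x": 0.08,"y": 0.004,"z": 0.1,"twist": 0}

```text
time: 54.5
tool_pos: [597.2, 5.7, 72.6]
tcp_rot: [-3.142, 0.003, -0.077]
contact_force: [-0.6, -0.4, -0.1]
grip_width: 45.8
finger_force: 0.0
```

play_rows:
  commands:
    - {"x": 0,"y": 0,"z": 0,"twist": 0}
    - {"x": 0,"y": 0,"z": 0,"twist": 0}
    - {"x": 0,"y": 0,"z": 0,"twist": 0}
    - {"x": 0,"y": 0,"z": 0,"twist": 0}
    - {"x": 0,"y": 0,"z": 0,"twist": 0}
    - {"x": 0,"y": 0,"z": 0,"twist": 0}
    - {"x": 0,"y": 0,"z": 0,"twist": 0}
    - {"x": 0,"y": 0,"z": 0,"twist": 0}
  jaw: 1

```text
time: 55.3
tool_pos: [598.2, 5.9, 75.5]
tcp_rot: [-3.142, -0.003, -0.077]
contact_force: [1.0, 1.1, 6.5]
grip_width: 31.0
finger_force: 29.9
```

play_rows:
  commands:
    - {"x": 0,"y": 0,"z": -0.003,"twist": 0}
    - {"x": 0,"y": 0,"z": -0.015,"twist": 0}
    - {"x": 0,"y": 0,"z": -0.035,"twist": 0}
    - {"x": 0,"y": 0,"z": -0.055,"twist": 0}
    - {"x": 0,"y": 0,"z": -0.07,"twist": 0}
    - {"x": 0,"y": 0,"z": -0.08,"twist": 0}
    - {"x": 0,"y": 0,"z": -0.08,"twist": 0}
    - {"x": 0,"y": 0,"z": -0.08,"twist": 0}

```text
time: 56.1
tool_pos: [596.7, 5.8, 153.5]
tcp_rot: [3.141, 0.002, -0.077]
contact_force: [-0.9, -0.7, -7.9]
grip_width: 30.9
finger_force: 29.9
```

```bash
python3 look.py w10; python3 key.py w10 285 355 "(172,190,210)" -4.5 140; python3 -c "
from h import *
go(537,430,153,-0.7)"
```

```text
[6.70123059e+02 2.48462088e-01 2.87645765e+02]
t56.1 at [596.5   5.9 153.1] yaw -4.39 F [-0.   0.6 -8.5] g 31.8 | x 1.6 y 106.1 z 33.1 twist 0.11 q6 1.53
row 172 edges 286 350 axis lat 53.4 pt [642.6   3.  140. ] key angles to +y [np.float64(14.7), np.float64(-16.8), np.float64(-1.0)]
row 190 edges 287 350 axis lat 53.1 pt [633.6   3.4 140. ] key angles to +y [np.float64(14.2), np.float64(-16.1), np.float64(-0.9)]
row 210 edges 288 350 axis lat 52.9 pt [623.3   4.  140. ] key angles to +y [np.float64(15.4), np.float64(-15.5), np.float64(-0.0)]
t56.1 at [596.5   5.9 153.1] yaw -4.39 F [-0.   0.6 -8.5] g 31.8 | x -91.8 y -418.3 z 0.1 twist -3.69 q6 1.53
```

play_rows:
  commands:
    - {"x": -0.004,"y": -0.02,"z": 0,"twist": 0}
    - {"x": -0.012,"y": -0.055,"z": 0,"twist": 0}
    - {"x": -0.02,"y": -0.095,"z": 0,"twist": 0}
    - {"x": -0.03,"y": -0.14,"z": 0,"twist": -1}
    - {"x": -0.04,"y": -0.185,"z": 0,"twist": -2}
    - {"x": -0.05,"y": -0.23,"z": 0,"twist": -3}
    - {"x": -0.058,"y": -0.275,"z": 0,"twist": -3.7}
    - {"x": -0.068,"y": -0.32,"z": 0,"twist": -3.7}

```text
time: 56.95
tool_pos: [553.1, 331.6, 152.8]
tcp_rot: [3.14, 0.002, -0.012]
contact_force: [2.1, 0.2, -7.0]
grip_width: 31.3
finger_force: 29.9
```

play_rows:
  commands:
    - {"x": -0.008,"y": -0.03,"z": 0,"twist": 0}
    - {"x": -0.012,"y": -0.06,"z": 0,"twist": 0}
    - {"x": -0.015,"y": -0.085,"z": 0,"twist": 0}
    - {"x": -0.015,"y": -0.097,"z": 0,"twist": 0}
    - {"x": -0.015,"y": -0.097,"z": 0,"twist": 0}
    - {"x": -0.015,"y": -0.097,"z": 0,"twist": 0}
    - {"x": -0.015,"y": -0.097,"z": 0,"twist": 0}
    - {"x": -0.015,"y": -0.097,"z": 0,"twist": 0}

```text
time: 57.75
tool_pos: [540.6, 426.0, 154.2]
tcp_rot: [3.141, 0.0, -0.014]
contact_force: [0.4, -0.4, -7.8]
grip_width: 31.8
finger_force: 29.9
```

```bash
python3 -c "
from h import *
go(540,430,64,-0.7)"
```

```text
t57.8 at [540.6 426.  154.2] yaw -0.78 F [ 0.4 -0.4 -7.8] g 31.8 | x -0.7 y -4.0 z 90.2 twist -0.08 q6 2.14
```

play_rows:
  commands:
    - {"x": 0,"y": -0.004,"z": 0,"twist": 0}
    - {"x": -0.001,"y": -0.0042,"z": 0.015,"twist": 0}
    - {"x": -0.001,"y": -0.0042,"z": 0.035,"twist": 0}
    - {"x": -0.001,"y": -0.0042,"z": 0.055,"twist": 0}
    - {"x": -0.001,"y": -0.0042,"z": 0.072,"twist": 0}
    - {"x": -0.001,"y": -0.0042,"z": 0.083,"twist": 0}
    - {"x": -0.001,"y": -0.0042,"z": 0.089,"twist": 0}
    - {"x": -0.001,"y": -0.0042,"z": 0.0905,"twist": 0}

```text
time: 58.55
tool_pos: [539.2, 431.4, 63.3]
tcp_rot: [3.141, 0.0, -0.012]
contact_force: [-0.7, -1.0, -7.0]
grip_width: 31.4
finger_force: 29.9
```

play_rows:
  commands:
    - {"x": 0,"y": 0,"z": 0.0005,"twist": 0}
    - {"x": 0,"y": 0,"z": 0.001,"twist": 0}
    - {"x": 0,"y": 0,"z": 0.0015,"twist": 0}
    - {"x": 0,"y": 0,"z": 0.002,"twist": 0}
    - {"x": 0,"y": 0,"z": 0.002,"twist": 0}
    - {"x": 0,"y": 0,"z": 0.002,"twist": 0}
    - {"x": 0,"y": 0,"z": 0.002,"twist": 0}
    - {"x": 0,"y": 0,"z": 0.002,"twist": 0}

```text
time: 59.35
tool_pos: [539.5, 431.5, 62.2]
tcp_rot: [-3.141, -0.001, -0.012]
contact_force: [-0.6, -1.7, -2.0]
grip_width: 30.8
finger_force: 29.9
```

play_rows:
  commands:
    - {"x": 0,"y": 0.0005,"z": 0,"twist": 0}
    - {"x": 0,"y": 0.001,"z": 0,"twist": 0}
    - {"x": 0,"y": 0.001,"z": 0.0005,"twist": 0}
    - {"x": 0,"y": 0.001,"z": 0.001,"twist": 0}
    - {"x": 0,"y": 0.001,"z": 0.001,"twist": 0}
    - {"x": 0,"y": 0.001,"z": 0.001,"twist": 0}
    - {"x": 0,"y": 0.001,"z": 0.001,"twist": 0}
    - {"x": 0,"y": 0.001,"z": 0.001,"twist": 0}

```text
time: 60.15
tool_pos: [539.4, 430.8, 61.5]
tcp_rot: [-3.141, -0.001, -0.012]
contact_force: [-2.5, -0.3, 4.9]
grip_width: 31.1
finger_force: 29.9
```

Seated like the first one (same height, same force). Release, retreat and check.

play_rows:
  commands:
    - {"x": 0,"y": 0,"z": 0,"twist": 0}
    - {"x": 0,"y": 0,"z": 0,"twist": 0}
    - {"x": 0,"y": 0,"z": 0,"twist": 0}
    - {"x": 0,"y": 0,"z": -0.005,"twist": 0}
    - {"x": 0,"y": 0,"z": -0.03,"twist": 0}
    - {"x": 0,"y": 0,"z": -0.07,"twist": 0}
    - {"x": 0,"y": 0,"z": -0.11,"twist": 0}
    - {"x": 0,"y": 0,"z": -0.12,"twist": 0}
  jaw: 0.5

```text
time: 60.95
tool_pos: [541.0, 431.7, 186.8]
tcp_rot: [-3.137, -0.008, -0.012]
contact_force: [-0.3, 0.4, 0.8]
grip_width: 46.1
finger_force: 0.0
```

play_rows:
  commands:
    - {"x": -0.03,"y": 0.01,"z": 0,"twist": 0}
    - {"x": -0.06,"y": 0.03,"z": 0,"twist": 0}
    - {"x": -0.08,"y": 0.05,"z": 0,"twist": 0}
    - {"x": -0.08,"y": 0.06,"z": 0,"twist": 0}
    - {"x": -0.08,"y": 0.06,"z": 0,"twist": 0}
    - {"x": -0.08,"y": 0.06,"z": 0,"twist": 0}
    - {"x": -0.08,"y": 0.06,"z": 0,"twist": 0}
    - {"x": -0.08,"y": 0.06,"z": 0,"twist": 0}

```text
time: 61.75
tool_pos: [459.0, 371.9, 180.3]
tcp_rot: [3.142, 0.0, -0.012]
contact_force: [0.3, -0.2, -0.2]
grip_width: 45.9
finger_force: 0.0
```

```bash
python3 look.py w11; python3 -c "
from h import *
c=load('w11'); im=c['pixels'][0:250,150:490,::-1]; cv2.imwrite('pics/w11c.png',cv2.resize(im,None,fx=2.3,fy=2.3,interpolation=2))"
```

```text
[532.49912764 371.10787726 314.55689194]
t61.8 at [458.9 371.8 180.3] yaw -0.69 F [-0.2 -0.2 -0.2] g 46.1 | x 136.8 y 470.2 z 60.3 twist 3.81 q6 2.13
```

View pics/w11c.png

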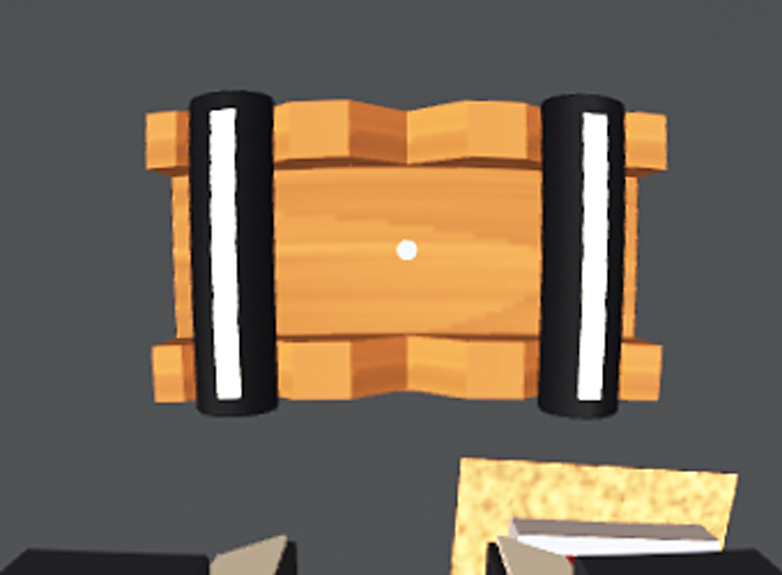

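Both arbors lie in the outer grooves, at crop (232,250) and (583,250), keyways up. Now I move clear and check chips and scraper once more.

play_rows:
  commands:
    - {"x": 0,"y": 0.03,"z": -0.01,"twist": 0}
    - {"x": 0,"y": 0.07,"z": -0.03,"twist": 0}
    - {"x": 0,"y": 0.115,"z": -0.05,"twist": 0}
    - {"x": 0,"y": 0.16,"z": -0.06,"twist": 0}
    - {"x": 0,"y": 0.205,"z": -0.06,"twist": 0}
    - {"x": 0,"y": 0.25,"z": -0.06,"twist": 0}
    - {"x": 0,"y": 0.295,"z": -0.06,"twist": 0}
    - {"x": 0,"y": 0.34,"z": -0.06,"twist": 0}

```text
time: 62.6
tool_pos: [454.4, 29.9, 240.9]
tcp_rot: [3.141, -0.001, -0.012]
contact_force: [0.6, -1.3, 0.6]
grip_width: 46.3
finger_force: 0.0
```

play_rows:
  commands:
    - {"x": -0.01,"y": 0.045,"z": 0,"twist": 0}
    - {"x": -0.02,"y": 0.09,"z": 0,"twist": 0}
    - {"x": -0.03,"y": 0.135,"z": 0,"twist": 0}
    - {"x": -0.04,"y": 0.18,"z": 0,"twist": 0}
    - {"x": -0.05,"y": 0.225,"z": 0,"twist": 0}
    - {"x": -0.06,"y": 0.265,"z": 0,"twist": 0}
    - {"x": -0.07,"y": 0.3,"z": 0,"twist": 0}
    - {"x": -0.08,"y": 0.32,"z": 0,"twist": 0}

```text
time: 63.4
tool_pos: [370.1, -290.3, 240.7]
tcp_rot: [3.141, -0.0, -0.014]
contact_force: [0.4, -0.0, -1.1]
grip_width: 45.9
finger_force: 0.0
```

```bash
python3 chips.py top9; python3 -c "
from h import *
im=load('top9')['pixels'][120:290,120:480,::-1]; cv2.imwrite('pics/crop9.png',cv2.resize(im,None,fx=2.2,fy=2.2,interpolation=2))"
```

```text
chip px [340. 224.] 50.0
  z 53 [ 463.8 -109.8] plate [-124, -93]
  z 11 [ 466.  -111.6] plate [-121, -95]
chip px [309. 223.] 30.5
  z 53 [469.8 -26.7] plate [-124, -10]
  z 11 [472.3 -25.2] plate [-122, -8]
chip px [284. 222.] 30.5
  z 53 [473.6  39.4] plate [-126, 56]
  z 11 [476.3  43.6] plate [-123, 61]
chip px [276. 221.] 30.5
  z 53 [474.9  62.9] plate [-126, 80]
  z 11 [477.6  68. ] plate [-124, 85]
t63.5 at [ 369.  -292.   240.6] yaw -0.85 F [-0.5 -2.9  0. ] g 45.8 | x -373.3 y -286.5 z 240.6 twist 0.00 q6 0.76
```

View pics/crop9.png

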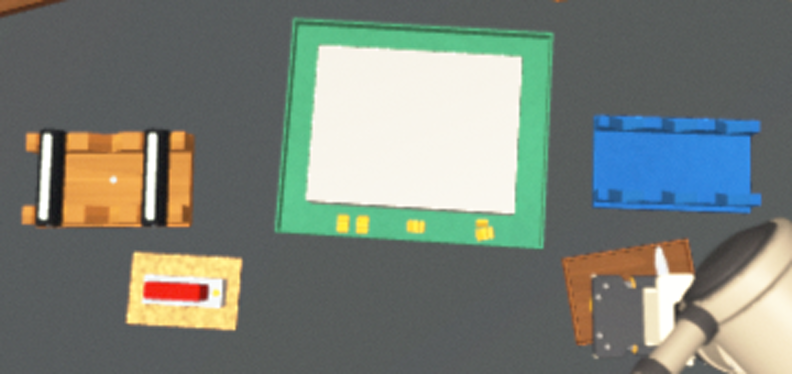

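The plate is clean, the five chips are in the trough, the scraper is on the cork at (180,292), the rack is empty, and both arbors are in the block.

```bash
python3 -c "
from plant import bot
print(bot.close_job())"
```

```text
the job is handed in; nothing more can be done
None
```

The job is done and handed in at about 64 s: all five chips are in the pan, the scraper is back on its cork pad, and both arbors lie in the staking block with keyways up.

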